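Lever open the slanted sample case and load a swab

ROBOT

A 6-joint arm with a two-finger parallel gripper is mounted at the origin on the work surface. World frame = base frame: x ahead of the robot, y to its left, z up, the work surface at z = 0. Lengths are in m, angles in rad, forces in N, time in s.
With the tool pointing down it reaches from about 0.375 to 0.75 m from the base axis. Payload 9 kg.
Tool frame: the origin (TCP) lies at the very end of the fingers, on their centre line; the grasp point (between the pads) lies 19 mm behind it; z points along the fingers, y is the line along which they close (so a half turn about z gives the same grasp; the last joint's range is limited). The gripper opens to 85 mm and grips with 20 to 120 N. Pads are 22 mm wide; open, the fingers measure 114 mm over their backs; the gripper's body (76 mm by 85 mm) begins 54 mm behind the grasp point. The pads swing forward as they close: fully open they stand 13 mm farther back than shut.
Start: joints at [-1.508, 0.104, 0.097, 1.564, 0, 1.353], TCP at [0.166, -0.577, 0.231] pointing down, gripper open.
Joint ranges: [-2.99, 2.99], [-0.84, 1.86], [-1.1, 1.16], [-1.84, 2.11], [-1.51, 1.56], [-3.14, 3.14]. Speed limits (rad/s): [2.22, 2.22, 2.57, 3.14, 3.14, 3.14].

INTERFACE

Orientations are given as a rotation vector (axis times angle).
In Python, from cell import ctrl, camera, calibration gives the robot as it stands.
- The arm moves only by the tool jog_arm, never from a script. Its argument "plan" is a list of rows, each a list of 7 numbers: the finger opening in cm, from 0 to 8.54, then the shift along the world's x, y, z in cm, then the turn, a rotation vector about the world's x, y, z in rad. A call has 1 to 8 rows; each row is the pose to reach, as a shift and turn from the pose commanded when the call began; what a row does not reach only later rows make up. A row lasts 1/10 s, in which the tool goes at most 50 mm and 8.59 degrees, less where a joint would pass 70% of its speed; a pose out of reach is approached as far as the arm can. A call with a gripper value outside its range is refused whole. The fingers move at their own pace and stop on an object; the grip force is fixed at half the most. Time passes only in rows, so rows that repeat a pose let the fingers close. It gives the time, the measured TCP pose, the force, the opening and the grip force at its end, in the units of the state.
- ctrl.get_obs(): the state, without advancing time (a new reading comes with each control period).
- camera(name): name is "scene" or "top"; returns (picture, depth): 480x640x3 uint8, red, green, blue; 480x640 float32, m along the optical axis (not along the pixel's ray), 0 where there is no reading.
- calibration(name): a dict with "K" (3x3 intrinsics, pixels), "view" (4x4, takes a point from world to camera coordinates). Camera axes: x right, y down, z forward; pixel columns grow to the right and rows downward; lengths in m; the calibration is good to about 2 mm. A picture is of the moment at which its call begins. calibration takes no time and is no camera call.
- ctrl.hand_in(): hands the job in; it is judged then, once.
The state is a dict: "time": time; "joint_positions": joint angles; "joint_velocities": joint speeds; "effort": joint torques, N m; "tool_pos": TCP position; "tool_rot": TCP orientation; "contact_force": force on the tool from outside, world axes, zero at the start; "moment": the same for the moment, N m; "width": opening from 0.0 (shut) to 1.0 (fully open); "gripper_force": force on a finger pad.
Only numpy, scipy, OpenCV 4.12 (cv2) and the standard library are available. Lean on these libraries where they do the work, as an engineer would, in place of code of your own. Each camera call takes 0.05 s, during which the arm holds its last target. There are 200 camera calls.

TASK

The lid of the slanted white sample case has no handle: pick up the spatula, slip its blade into the slot under the lid's front edge and lever the lid open with the blade until it stands up by itself, square to the case or further, never touching the lid with the gripper or arm. Lay the spatula down in the metal discard tray, then take the red-capped swab from its stand and push it down into the vial inside the case until its cap sits on the vial's mouth. Leave the lid open and everything else where it is.

Things in the scene. Friction and masses are not known exactly. Their poses are not given: they have to be found in the camera images.
- case: White fixed case on a dark steel foot (150 mm wide, 10 high), 120 mm wide (y). Its top slopes 30 degrees, rising along the case's +x from the low front rim to the hinge 110 mm up the slope. Origin on the table straight below the middle of the front rim, which is 150 mm up; z up. The front wall leans away below the rim: free space in front. Behind the rim it is empty 38 mm deep, down to the vial.
- slot (a point): Middle of the blade slot in the case's front wall, axes as case. The slot, under the lid's front edge, is 76 mm wide (y) and 10 mm high (between lid underside and cut wall top), this point midway; it goes in parallel to the slope (30 degrees up towards +x) through the 5 mm wall.
- lid (a joint): Lid angle, rad: 0 shut (may start up to 0.06 ajar), 1.57 square to the sloping top, stop at 1.9. Flat plate 110 x 120 x 4 mm, clear with green frame, hinged on its high far edge, underside level with the side walls' top. The stiff hinge stays where left; about 1.5 N at the front edge moves it.
- lid_edge (a point): Middle of the lid's front edge at its underside (upper lip of the slot while shut). Axes are the lid's: when shut x points up the slope, y along the edge, z out of the top (leaning 30 degrees towards the front); they turn with the lid.
- lid_hinge (a point): Middle of the lid's hinge line, which lies along the case's y; 110 mm up the slope from lid_edge when shut. Same axes as lid_edge.
- vial: Glass vial fixed in the case, square to the slope, so leaning 30 degrees towards the front. Origin at the centre of its open mouth, z out along its axis, y as the case's. Bore 12 mm, outside 16 mm, 70 mm deep. The mouth is 5 mm above a grey plate, 42 mm up the slope from the front rim, 38 mm below the lid; side walls are 54 mm away in y.
- spatula: Black handle 110 x 12 wide x 14 mm high with orange tail; steel blade 80 long, 16 wide, 2.5 mm thick, level with the handle's middle. Origin at the handle's mid height near the centre of mass; x to the blade, z up: handle x = -75 to +35 mm, blade to +115 mm. 60 g. It lies level on its rest, blade away from the robot, origin 32 mm above the table.
- blade_tip (a point): Middle of the blade's end, 115 mm ahead of the spatula's origin.
- rest: Blue spatula rest, fixed: base 130 x 50 x 6 mm and two posts 6 mm thick, 30 mm wide, at x = -63 and +28 mm, notched 17 mm wide, notch floor 25 mm and prongs 33 mm above the table. Origin on the table below the spatula's origin, x along the spatula.
- tray: Metal discard tray, fixed, open-topped, 250 x 120 x 28 mm outside, walls and floor 4 mm; long side along its x. Origin under its centre.
- swab: Transport swab, upright in its stand: red round cap 18 mm diameter, 40 mm high, with a thin shaft below it (5 mm, white bud 7 mm) reaching 62 mm under the cap. Origin at the centre of the cap's underside, z up along the cap. 20 g.
- swab_stand: White block 50 x 50 x 75 mm, fixed, with a 10 mm hole in the middle of its top, 70 mm deep, in which the swab hangs by its cap. Origin under its centre.
- dishes: Bystander: stack of pink culture dishes 90 mm diameter, 64 mm high, fixed. Origin under its centre.
- bottle_a: Bystander: corked culture bottle with yellow content, 60 mm diameter, 170 mm high. Origin under its centre.
- bottle_b: Bystander: corked culture bottle with amber content, 60 mm diameter, 170 mm high. Origin under its centre.
- lamp: Bystander: unlit glass spirit lamp 76 mm diameter, 66 mm high. Origin under its centre.
- cap: Bystander: brass cap 32 mm diameter, 14 mm high. Origin under its centre.
- slide_box: Bystander: green slide box 80 x 60 x 30 mm. Origin under its centre.
- eraser: Bystander: small blue block 50 x 22 x 12 mm. Origin under its centre.
Mind the look-alikes: they are no part of the job. There is more than one size of the spatula; the job needs the smaller.

How it is judged:
On the way, in this order (a step that is already met when the one before it is completed fails the run):
1. the lid is levered open past 1.35 rad with the spatula against it (value of joint lid above 1.35 rad and contact force between lid and spatula above 0.05 N), for 0.05 s.
2. the spatula lies released in the discard tray, the lid still open (value of joint lid above 1.35 rad and x of spatula in the frame of tray between -0.07 and 0.07 m and y of spatula in the frame of tray between -0.055 and 0.055 m and z of spatula in the frame of tray between 0 and 0.03 m and z of blade_tip in the frame of tray between 0 and 0.04 m and contact force between the fingers and spatula below 0.1 N and linear speed of spatula below 0.03 m/s), for 0.2 s.
At the end, for the whole second after the job is handed in: Lid open past 1.35 rad; spatula at rest in the tray (origin within 70 mm along, 55 mm across, under 30 mm high, tip under 40 mm); swab released in the vial, cap underside within 4 mm of the mouth along its axis, 5 mm across (each way), aligned within 0.15 rad (all of step 2 and x of swab in the frame of vial between -0.005 and 0.005 m and y of swab in the frame of vial between -0.005 and 0.005 m and z of swab in the frame of vial between -0.004 and 0.004 m and angle between the z axis of swab and the z axis of vial, either way round below 0.15 rad and linear speed of swab below 0.02 m/s and contact force between the fingers and swab below 0.1 N); the robot touches nothing.
It fails at once if the gripper or arm touches the lid with more than 1.5 N (contact force between any of the fingers, the arm and lid above 1.5 N).
It fails at once if a bystander is moved by more than 20 mm (distance of any of bottle_a, bottle_b, lamp, cap, slide_box, eraser from where it was at the start of the episode above 0.02 m).
It also fails if it takes over 72 s, if anything falls off the work surface, if the arm or the gripper's body presses on something with over 40 N, if the wrist force passes 120 N, or if a joint passes its speed limit or range.

## Working session

There is one attempt and no reset: what is moved stays moved. The work goes in short steps, Python scripts to look and compute and a tool call to move; the robot and the scene stay as the last step left them, time stands still between calls to the robot, and variables do not carry over. Pictures are saved under pics/ and viewed, at most 10 in all, crops included, and the job is handed in when it is done.

Besides the shell and the picture viewer there is one more tool, called after "Request:" as name(argument=value, ...), one argument or row to a line, values as JSON. jog_arm: Moves the arm, as the interface text tells. Its arguments: {"type":"object","properties":{"plan":{"type":"array","items":{"type":"array","items":{"type":"number"}}}},"required":["plan"]}

```bash
mkdir -p pics; ls
python3 - <<'E'
from cell import ctrl,camera,calibration
import cv2,numpy as np
for n in ("scene","top"):
    p,d=camera(n); np.savez(f"{n}0.npz",p=p,d=d); cv2.imwrite(f"pics/{n}0.png",p[:,:,::-1])
    c=calibration(n); print(n,np.round(c["K"],1).tolist(),np.round(c["view"],3).tolist())
o=ctrl.get_obs(); print({k:np.round(v,3).tolist() for k,v in o.items()})
E
```

```text
pics
scene [[618.7, 0.0, 310.7], [0.0, 618.7, 242.6], [0.0, 0.0, 1.0]] [[-0.056, 0.998, -0.002, 0.014], [0.788, 0.043, -0.615, -0.236], [-0.614, -0.036, -0.789, 1.845], [0.0, 0.0, 0.0, 1.0]]
top [[492.6, 0.0, 322.9], [0.0, 492.6, 238.7], [0.0, 0.0, 1.0]] [[-0.029, -1.0, 0.008, 0.001], [-0.995, 0.028, -0.091, 0.473], [0.091, -0.011, -0.996, 1.615], [0.0, 0.0, 0.0, 1.0]]
{'time': 0.1, 'joint_positions': [-1.508, 0.105, 0.097, 1.564, -0.0, 1.353], 'joint_velocities': [-0.001, -0.001, 0.002, 0.0, -0.003, 0.0], 'effort': [0.006, -55.821, 50.472, 0.013, -0.0, -0.0], 'tool_pos': [0.166, -0.576, 0.231], 'tool_rot': [-3.11, -0.439, -0.0], 'contact_force': [0.518, -0.333, -0.279], 'moment': [0.004, -0.013, 0.007], 'gripper_force': 0.0, 'width': 0.999}
```

View pics/scene0.png

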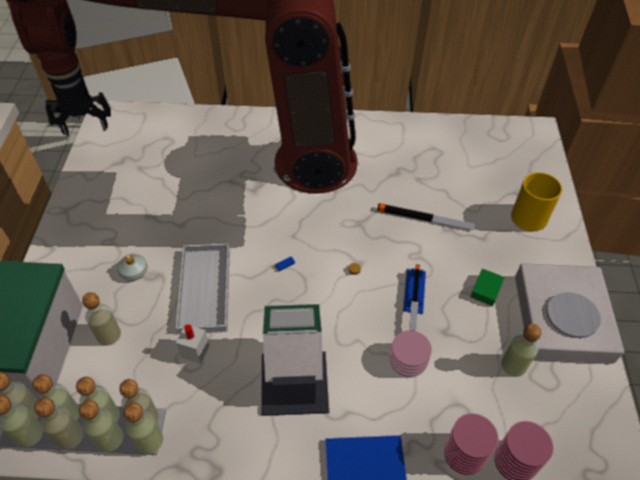

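View pics/top0.png

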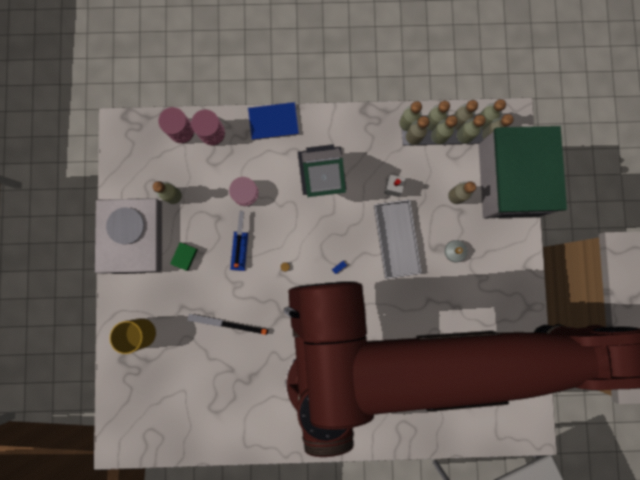

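Scene view: case at about (295,350), job spatula candidate on the blue rest at (415,290). A second, longer spatula lies on the table at (420,215). Tray at (205,288), swab at (190,340), dishes at (410,352). The top view has the same things: case (323,172), rest (240,250), tray (400,238), swab (396,184). The spatula on the rest fits the job (shorter, lying on the rest, blade away from the robot); I'll confirm in one crop.

```bash
cat > h.py <<'E'
import numpy as np,cv2
from cell import ctrl,camera,calibration
C={n:calibration(n) for n in("scene","top")}
def load(n,t="0"):
    z=np.load(f"{n}{t}.npz"); return z["p"],z["d"]
def ray(n,u,v):
    K,V=np.array(C[n]["K"]),np.array(C[n]["view"]); R,t=V[:3,:3],V[:3,3]
    return -R.T@t, R.T@np.linalg.solve(K,np.array([u,v,1.]))
def plane(n,u,v,z):
    o,d=ray(n,u,v); return o+d*(z-o[2])/d[2]
def pts(n,d):
    K,V=np.array(C[n]["K"]),np.array(C[n]["view"]); v,u=np.mgrid[:480,:640]
    c=np.stack([(u-K[0,2])/K[0,0]*d,(v-K[1,2])/K[1,1]*d,d],-1)
    return (c-V[:3,3])@V[:3,:3]
def tri(us,ut):
    A=[];b=[]
    for n,u in(("scene",us),("top",ut)):
        o,d=ray(n,*u); d/=np.linalg.norm(d); P=np.eye(3)-np.outer(d,d); A.append(P); b.append(P@o)
    x=np.linalg.lstsq(np.vstack(A),np.hstack(b),rcond=None)[0]
    r=max(np.linalg.norm(Ai@x-bi) for Ai,bi in zip(A,b)); return x,r
def proj(n,X):
    K,V=np.array(C[n]["K"]),np.array(C[n]["view"]); c=V[:3,:3]@X+V[:3,3]; q=K@c; return q[:2]/q[2]
def mask(p,lo,hi,box):
    m=cv2.inRange(cv2.cvtColor(p,cv2.COLOR_RGB2HSV),np.array(lo),np.array(hi)); o=np.zeros_like(m)
    a,b,c,d=box; o[b:d,a:c]=m[b:d,a:c]; return o
E
python3 - <<'E'
from h import *
W={}
for n in("scene","top"):
    p,d=load(n); W[n]=pts(n,d)
    print(n,"table noise",np.round([W[n][y,x,2] for y,x in((260,250),(262,255),(258,330))],4), "nodepth",(d==0).mean())
boxes={"scene":[("rest",(400,255,430,335)),("case",(255,295,335,415)),("tray",(170,235,240,335)),("swab",(175,318,215,365))],
"top":[("rest",(225,205,255,275)),("case",(295,140,355,200)),("tray",(370,195,430,285)),("swab",(380,170,410,200))]}
cols=dict(orange=((3,150,100),(14,255,255)),blue=((105,120,60),(125,255,255)),red=((0,170,100),(2,255,255)),green=((70,100,20),(90,255,160)))
for n in boxes:
    p,_=load(n)
    for b,box in boxes[n]:
        for c,(lo,hi) in cols.items():
            m=mask(p,lo,hi,box)
            if m.sum()/255>8:
                w=W[n][m>0]; y,x=np.nonzero(m); r=cv2.minAreaRect(np.stack([x,y],1).astype(np.float32))
                print(n,b,c,len(x),np.round(x.mean(),1),np.round(y.mean(),1),"w",np.round(np.median(w,0),4),"lo",np.round(np.percentile(w,2,axis=0),3),"hi",np.round(np.percentile(w,98,axis=0),3),"rect",np.round(cv2.boxPoints(r)).tolist())
s,_=load("scene"); t,_=load("top")
f=lambda im,b,sz:cv2.resize(im[b[1]:b[3],b[0]:b[2]],sz,interpolation=cv2.INTER_CUBIC)
im=np.vstack([np.hstack([f(s,(255,290,335,415),(256,400)),f(s,(365,195,485,375),(267,400)),f(s,(160,235,240,370),(237,400))]),np.hstack([f(t,(290,140,360,200),(233,200)),f(t,(180,200,280,340),(143,200)),f(t,(370,165,430,285),(100,200)),np.zeros((200,284,3),np.uint8)])])
cv2.imwrite("pics/crop1.png",im[:,:,::-1])
E
```

```text
scene table noise [-0.0005 -0.0015  0.0015] nodepth 0.0037337239583333333
top table noise [-0.0066  1.6517  0.0083] nodepth 0.004029947916666667
scene rest orange 12 417.3 266.8 w [0.3928 0.277  0.0393] lo [0.386 0.274 0.036] hi [0.396 0.282 0.044] rect [[416.0, 265.0], [419.0, 265.0], [419.0, 268.0], [416.0, 268.0]]
scene rest blue 550 413.9 290.3 w [0.4437 0.2657 0.0079] lo [0.384 0.246 0.002] hi [0.501 0.297 0.04 ] rect [[403.0, 311.0], [407.0, 269.0], [425.0, 270.0], [422.0, 312.0]]
scene case green 301 291.5 318.4 w [ 0.6497 -0.016   0.1876] lo [ 0.599 -0.075  0.158] hi [0.692 0.041 0.209] rect [[263.0, 307.0], [318.0, 305.0], [319.0, 330.0], [264.0, 332.0]]
scene tray red 54 188.5 329.2 w [ 0.6438 -0.2484  0.1143] lo [ 0.635 -0.256  0.092] hi [ 0.649 -0.243  0.12 ] rect [[184.0, 325.0], [190.0, 324.0], [192.0, 334.0], [187.0, 335.0]]
scene swab red 62 188.8 330.1 w [ 0.6444 -0.2481  0.1131] lo [ 0.635 -0.256  0.085] hi [ 0.65  -0.243  0.12 ] rect [[184.0, 326.0], [189.0, 324.0], [195.0, 335.0], [189.0, 338.0]]
top rest blue 358 239.4 251.3 w [0.4378 0.2636 0.0056] lo [ 0.381  0.245 -0.002] hi [0.498 0.295 0.04 ] rect [[230.0, 269.0], [234.0, 232.0], [247.0, 233.0], [244.0, 270.0]]
top case green 159 323.4 177.8 w [ 0.6409 -0.0119  0.1813] lo [ 0.599 -0.077  0.155] hi [0.689 0.038 0.206] rect [[304.0, 164.0], [341.0, 160.0], [344.0, 191.0], [307.0, 195.0]]
top swab red 14 397.2 181.6 w [ 0.6386 -0.2514  0.1144] lo [ 0.635 -0.258  0.109] hi [ 0.644 -0.245  0.12 ] rect [[395.0, 182.0], [398.0, 180.0], [400.0, 182.0], [397.0, 184.0]]
```

View pics/crop1.png

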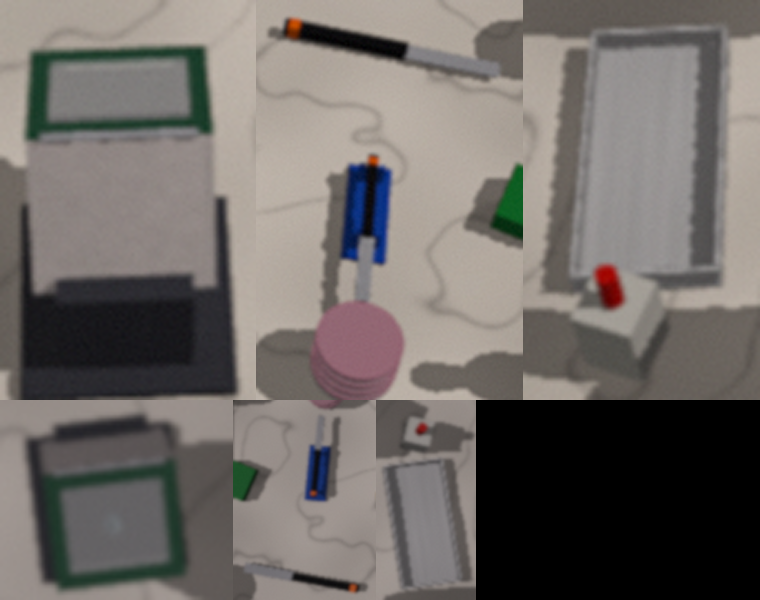

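The crop confirms it: the spatula on the blue rest is shorter than the one on the table (crop (370,45)), so it is the smaller one. The case's low rim, with the lid's green frame, faces the robot. Next I measure poses from both views.

```bash
cat >> h.py <<'E'
def quad(m):
    """corners TL,TR,BR,BL of a 4-sided blob by line fits to its four borders"""
    ys,xs=np.nonzero(m); L=[]
    def fit(P):
        P=np.array(P,float)
        k=int(len(P)*.12)+1; P=P[k:-k]; vx,vy,a,b=cv2.fitLine(P.astype(np.float32),cv2.DIST_HUBER,0,.01,.01).ravel(); return np.cross([a,b,1],[a+vx,b+vy,1])
    cols,rows=np.unique(xs),np.unique(ys)
    T=fit([(c,ys[xs==c].min()-.5) for c in cols]);B=fit([(c,ys[xs==c].max()+.5) for c in cols])
    l=fit([(xs[ys==r].min()-.5,r) for r in rows]);r_=fit([(xs[ys==r].max()+.5,r) for r in rows])
    q=[np.cross(a,b) for a,b in((T,l),(T,r_),(B,r_),(B,l))]; return np.array([c[:2]/c[2] for c in q])
E
python3 - <<'E'
from h import *
W={n:pts(n,load(n)[1]) for n in C}; I={n:load(n)[0] for n in C}
G=((68,90,20),(92,255,200))
q={}
for n,b in(("scene",(255,295,335,340)),("top",(298,155,352,200))):
    m=mask(I[n],*G,b); m=cv2.morphologyEx(m,cv2.MORPH_OPEN,np.ones((2,2)))
    q[n]=quad(m); w=W[n][m>0]; w=w[np.abs(w[:,2]-.18)<.04]
    A=np.c_[w[:,:2],np.ones(len(w))]; 
    for _ in range(3):
        k=np.linalg.lstsq(A,w[:,2],rcond=None)[0]; r=np.abs(w[:,2]-A@k); A,w=A[r<.006],w[r<.006]
    print(n,"lid plane",np.round(k,4),"slope",np.degrees(np.arctan(np.hypot(k[0],k[1]))),"yaw",np.degrees(np.arctan2(k[1],k[0])))
    nrm=np.array([-k[0],-k[1],1])
    X=[]
    for u in q[n]:
        o,d=ray(n,*u); X.append(o+d*((k[2]-nrm@o)/(nrm@d)))
    print(np.round(X,4).tolist())
# scene TL= front,-y ; top BR = front,-y
for nm,i,j in(("front-y",0,2),("front+y",1,3),("back+y",2,0),("back-y",3,1)):
    x,r=tri(q["scene"][i],q["top"][j]); print(nm,np.round(x,4),"res",round(r,4))
for n,b in(("scene",(400,255,432,335)),("top",(225,205,255,275))):
    w=W[n][b[1]:b[3],b[0]:b[2]].reshape(-1,3); pc=I[n][b[1]:b[3],b[0]:b[2]].reshape(-1,3).astype(int)
    for nm,s in(("handle",(pc.max(1)<60)&(w[:,2]>.028)),("blade",(pc.max(1)-pc.min(1)<35)&(pc.max(1)>90)&(w[:,2]>.022)&(w[:,2]<.045)),("orange",(pc[:,0]>130)&(pc[:,2]<70)&(pc[:,1]<110))):
        v=w[s]
        if len(v)<3: continue
        c=v.mean(0); d=np.linalg.svd(v[:,:2]-c[:2])[2][0]; d*=np.sign(d[0]); t=(v[:,:2]-c[:2])@d
        print(n,nm,len(v),"c",np.round(c,4),"zmed",np.round(np.median(v[:,2]),4),"dir",np.round(np.degrees(np.arctan2(d[1],d[0])),1),"ends",np.round(c[:2]+d*t.min(),4),np.round(c[:2]+d*t.max(),4))
    s=(pc[:,2]>pc[:,0]+50)&(w[:,2]<.045); r=cv2.minAreaRect(w[s][:,:2].astype(np.float32)); print(n,"rest",np.round(r[0],4),np.round(r[1],3),r[2])
for n,b in(("scene",(170,238,235,335)),("top",(372,195,430,285))):
    w=W[n][b[1]:b[3],b[0]:b[2]].reshape(-1,3); s=(w[:,2]>.016)&(w[:,2]<.04)&(w[:,0]<.63)
    r=cv2.minAreaRect(w[s][:,:2].astype(np.float32)); print(n,"tray",np.round(r[0],4),np.round(r[1],3),r[2],"z",np.percentile(w[s][:,2],[50,90]))
    s=(w[:,2]>-.01)&(w[:,2]<.012); print(" floor z",np.median(w[s][:,2]))
for n,b in(("scene",(165,315,220,370)),("top",(378,168,412,200))):
    w=W[n][b[1]:b[3],b[0]:b[2]].reshape(-1,3);pc=I[n][b[1]:b[3],b[0]:b[2]].reshape(-1,3).astype(int)
    s=(w[:,2]>.068)&(w[:,2]<.082)&(pc[:,0]<pc[:,1]+40); r=cv2.minAreaRect(w[s][:,:2].astype(np.float32)); print(n,"stand",np.round(r[0],4),np.round(r[1],3),r[2],"z",np.median(w[s][:,2]))
    s=(pc[:,0]>pc[:,1]+50)&(w[:,2]>.112); print(n,"cap top",s.sum(),np.round(w[s].mean(0),4))
    s=(w[:,2]>.055)&(w[:,2]<.073);
E
```

```text
scene lid plane [ 0.5469  0.0512 -0.1674] slope 28.77780049224803 yaw 5.344168764010592
[[0.6069, -0.0756, 0.1606], [0.5991, 0.0374, 0.1621], [0.6821, 0.0448, 0.2079], [0.694, -0.068, 0.2086]]
top lid plane [ 0.5423  0.0479 -0.1681] slope 28.565078437003518 yaw 5.042604474628215
[[0.5811, 0.0289, 0.1485], [0.7206, -0.0687, 0.2194], [0.6025, -0.0854, 0.1545], [0.5934, 0.0302, 0.1552]]
front-y [ 0.6023 -0.081   0.1531] res 0.0045
front+y [0.5936 0.0337 0.153 ] res 0.0034
back+y [0.5962 0.0364 0.0586] res 0.006
back-y [ 0.7138 -0.0657  0.2434] res 0.0018
scene handle 134 c [0.4463 0.2706 0.0402] zmed 0.0405 dir -6.1 ends [0.3993 0.2757] [0.4921 0.2657]
scene blade 199 c [0.5283 0.2619 0.034 ] zmed 0.0342 dir -6.1 ends [0.3811 0.2776] [0.5725 0.2572]
scene orange 14 c [0.3912 0.2781 0.0395] zmed 0.0393 dir 7.2 ends [0.3839 0.2772] [0.3961 0.2787]
scene rest [0.4415 0.2732] [0.047 0.128] 84.00555419921875
top handle 94 c [0.4473 0.2692 0.0372] zmed 0.0377 dir -6.4 ends [0.4022 0.2743] [0.4911 0.2643]
top blade 116 c [0.5345 0.2611 0.0321] zmed 0.0318 dir -6.6 ends [0.4941 0.2657] [0.5929 0.2543]
top rest [0.4412 0.2721] [0.044 0.123] 84.35843658447266
scene tray [ 0.4653 -0.2583] [0.258 0.122] 6.397793292999268 z [0.02659586 0.03160057]
 floor z 0.004177535862138906
top tray [ 0.4774 -0.2572] [0.27  0.122] 6.47079610824585 z [0.02575096 0.03163676]
 floor z 0.0015657476873192065
scene stand [ 0.6403 -0.2512] [0.052 0.054] 76.07820129394531 z 0.07569590776081994
scene cap top 49 [ 0.6421 -0.2507  0.1162]
top stand [ 0.6414 -0.2521] [0.05  0.052] 74.63230895996094 z 0.07452909739222915
top cap top 16 [ 0.6399 -0.2509  0.1147]
```

Request:
jog_arm(
  plan=[
    [6,5,5,3,0,0,0.14],
    [6,10,10,6,0,0,0.28],
    [6,14,15,8,0,0,0.42],
    [6,17,20,8,0,0,0.56],
    [6,20,25,8,0,0,0.7],
    [6,23,30,8,0,0,0.84],
    [6,24,35,8,0,0,0.98],
    [6,25,40,8,0,0,1.12],
  ],
)

```text
time: 0.9
tool_pos: [0.3857, -0.2596, 0.3086]
tool_rot: [-2.396, -2.032, -0.0]
contact_force: [0.9, 0.0, -0.8]
width: 0.703
gripper_force: 0.0
```

Request:
jog_arm(
  plan=[
    [6,2,5,0,0,0,0.14],
    [6,3,10,0,0,0,0.28],
    [6,4,15,0,0,0,0.42],
    [6,4,20,0,0,0,0.56],
    [6,4,25,0,0,0,0.7],
    [6,4,30,0,0,0,0.84],
    [6,4,35,0,0,0,0.98],
    [6,4,40,0,0,0,1.12],
  ],
)

```text
time: 1.7
tool_pos: [0.4245, 0.1349, 0.3088]
tool_rot: [0.951, 2.994, 0.0]
contact_force: [1.0, -0.5, 0.2]
width: 0.703
gripper_force: 0.0
```

Request:
jog_arm(
  plan=[
    [6,0,0,-2,0,0,0.14],
    [6,0,2,-6,0,0,0.28],
    [6,0,2,-10,0,0,0.42],
    [6,0,2,-14,0,0,0.51],
    [6,0,2,-14,0,0,0.51],
    [6,0,2,-14,0,0,0.51],
  ],
)

```text
time: 2.3
tool_pos: [0.4247, 0.1528, 0.1695]
tool_rot: [-0.178, -3.136, 0.0]
contact_force: [0.1, 0.5, 0.6]
width: 0.703
gripper_force: 0.0
```

Request:
jog_arm(
  plan=[
    [6,1.5,5,-2,0,0,0],
    [6,3,10,-4,0,0,0],
    [6,3.7,11.6,-7,0,0,0],
    [6,3.7,11.6,-11,0,0,0],
    [6,3.7,11.6,-11,0,0,0],
  ],
)

```text
time: 2.8
tool_pos: [0.4604, 0.2688, 0.0564]
tool_rot: [-0.176, -3.132, 0.003]
contact_force: [-1.1, -0.5, 0.1]
width: 0.707
gripper_force: 0.0
```

Run:
```python
from h import *
for n in C:
    p,d=camera(n); np.savez(f"{n}1.npz",p=p,d=d)
o=ctrl.get_obs(); print(np.round(o["tool_pos"],4),np.round(o["joint_positions"],3))
f=lambda im,b,sz:cv2.resize(im[b[1]:b[3],b[0]:b[2]],sz,interpolation=cv2.INTER_CUBIC)
im=np.hstack([f(load("scene","1")[0],(370,220,470,345),(400,500)),f(load("top","1")[0],(200,200,280,300),(400,500))])
cv2.imwrite("pics/g1.png",im[:,:,::-1])
```

```text
[0.463  0.2688 0.0613] [ 0.281 -0.053 -0.373  1.25  -0.     0.394]
```

View pics/g1.png

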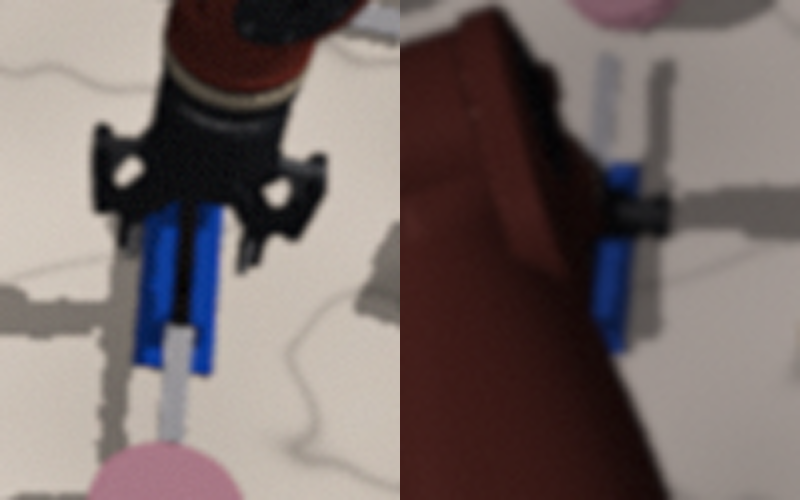

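The crop shows the open fingers straddling the handle, with the finger tips at about (125,240) and (245,265) and the handle at x≈182. I'll descend and grip.

Request:
jog_arm(
  plan=[
    [6,0,0,-3,0,0,0],
    [6,0,0,-4.7,0,0,0],
    [6,0,0,-4.7,0,0,0],
    [0.6,0,0,-4.7,0,0,0],
    [0.6,0,0,-4.7,0,0,0],
    [0.6,0,0,-4.7,0,0,0],
    [0.6,0,0,-4.7,0,0,0],
    [0.6,0,0,-4.7,0,0,0],
  ],
)

```text
time: 3.7
tool_pos: [0.4632, 0.2691, 0.0137]
tool_rot: [0.174, 3.134, 0.001]
contact_force: [-0.9, -0.9, 7.3]
width: 0.128
gripper_force: 58.5
```

```bash
cat >> h.py <<'E'
from scipy.spatial.transform import Rotation as Ro
def axes(yaw,pitch):
    y,p=np.radians(yaw),np.radians(pitch)
    a=np.array([np.cos(p)*np.cos(y),np.cos(p)*np.sin(y),np.sin(p)]); n=np.array([-np.sin(p)*np.cos(y),-np.sin(p)*np.sin(y),np.cos(p)])
    return a,n
def go(T,yaw,pitch):
    """print shift (cm) and turn to bring TCP to T with tool x=-a, z=-n"""
    a,n=axes(yaw,pitch); R=np.stack([-a,np.cross(n,a),-n],1); o=ctrl.get_obs()
    tv=(Ro.from_matrix(R)*Ro.from_rotvec(o["tool_rot"]).inv()).as_rotvec()
    print("at",np.round(o["tool_pos"],4),"shift cm",np.round((np.array(T)-o["tool_pos"])*100,2),"turn",np.round(tv,3),"joints",np.round(o["joint_positions"],2),"F",np.round(o["contact_force"],1),"t",round(o["time"],2))
E
python3 - <<'E'
from h import *
a,n=axes(5,30); S=np.array([.6025,-.023,.1457]); go(S-.139*a-.0183*n,5,30); go([.46,.15,.2],5,30)
E
```

```text
at [0.4632 0.2691 0.0137] shift cm [  2.85 -30.18   4.67] turn [-0.007 -0.522  0.194] joints [ 0.28 -0.01 -0.42  1.16 -0.    0.39] F [-0.9 -0.9  7.3] t 3.7
at [0.4632 0.2691 0.0137] shift cm [ -0.32 -11.91  18.63] turn [-0.007 -0.522  0.194] joints [ 0.28 -0.01 -0.42  1.16 -0.    0.39] F [-0.9 -0.9  7.3] t 3.7
```

Request:
jog_arm(
  plan=[
    [0.6,0,0,3,0,0,0],
    [0.6,0,0,7,0,0,0],
    [0.6,0,0,11,0,0,0],
    [0.6,-1,-4,13,0,0,0.05],
    [0.6,-2,-8,13,0,0,0.1],
    [0.6,-2,-12,13,0,0,0.2],
    [0.6,-2,-12,13,0,0,0.2],
  ],
)

```text
time: 4.4
tool_pos: [0.4424, 0.1455, 0.1428]
tool_rot: [-0.141, 3.137, -0.002]
contact_force: [0.2, -0.1, -0.6]
width: 0.13
gripper_force: 59.0
```

Request:
jog_arm(
  plan=[
    [0.6,0,-4,0,0.01,-0.13,0],
    [0.6,0,-8,0,0.02,-0.26,0],
    [0.6,0,-12,-1,0.03,-0.39,0],
    [0.6,1,-16,-3,0.045,-0.52,0],
    [0.6,2,-17.8,-6,0.045,-0.522,0],
    [0.6,2,-17.8,-6,0.045,-0.522,0],
    [0.6,2,-17.8,-6,0.045,-0.522,0],
  ],
)

```text
time: 5.1
tool_pos: [0.5076, -0.0414, 0.0756]
tool_rot: [-0.121, 2.665, 0.058]
contact_force: [0.1, -0.5, 0.2]
width: 0.125
gripper_force: 59.2
```

Run:
```python
from h import *
a,n=axes(5,30); S=np.array([.6025,-.023,.1457]); go(S-.139*a-.0183*n,5,30)
for k in C:
    p,d=camera(k); np.savez(f"{k}2.npz",p=p,d=d)
f=lambda im,b,sz:cv2.resize(im[b[1]:b[3],b[0]:b[2]],sz,interpolation=cv2.INTER_CUBIC)
im=np.hstack([f(load("scene","2")[0],(240,240,340,340),(400,400)),f(load("top","2")[0],(285,150,365,230),(400,400))])
cv2.imwrite("pics/g2.png",im[:,:,::-1])
```

```text
at [ 0.5076 -0.0414  0.0756] shift cm [-1.59  0.87 -1.53] turn [-0.016 -0.051 -0.009] joints [-0.51 -0.84 -1.01  1.01  0.28 -0.55] F [ 0.1 -0.5  0.2] t 5.1
```

View pics/g2.png

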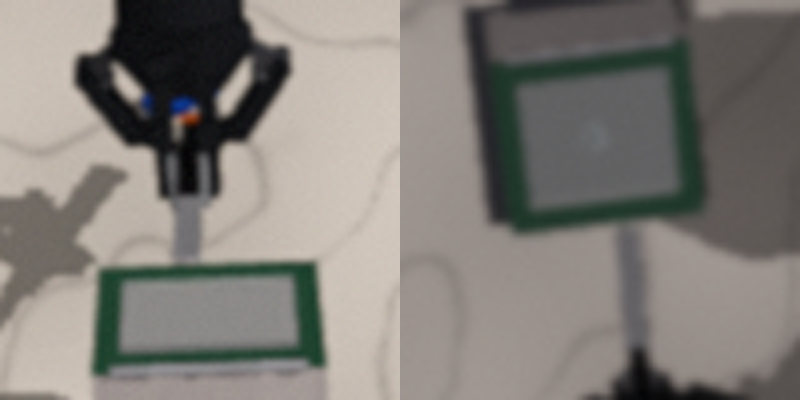

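The crop shows the blade's tip just in front of the lid's front edge: scene (187,262), top (625,225). The arm is near its close-in joint limit, but the tip lies on the slot line. I'll insert gently along the slope.

Request:
jog_arm(
  plan=[
    [0.6,0.5,0.3,0.1,-0.005,-0.017,-0.003],
    [0.6,1.1,0.6,0.25,-0.01,-0.034,-0.006],
    [0.6,1.7,0.9,0.4,-0.016,-0.051,-0.009],
    [0.6,1.7,0.9,0.4,-0.016,-0.051,-0.009],
  ],
)

```text
time: 5.6
tool_pos: [0.5321, -0.0311, 0.0829]
tool_rot: [-0.124, 2.612, 0.029]
contact_force: [-2.2, -0.5, 4.7]
width: 0.129
gripper_force: 60.2
```

```bash
cat >> h.py <<'E'
def tip(off=.109,up=.0183):
    o=ctrl.get_obs(); R=Ro.from_rotvec(o["tool_rot"]).as_matrix(); a,n=-R[:,0],-R[:,2]
    t=o["tool_pos"]+off*a+up*n; print("tip",np.round(t,4),"yaw",round(np.degrees(np.arctan2(a[1],a[0])),1),"pitch",round(np.degrees(np.arcsin(a[2])),1)); return t
E
python3 - <<'E'
from h import *
a,n=axes(5,30); S=np.array([.6025,-.023,.1457]); t=tip(); d=t-S; print("along",d@a,"perp",d@n); go(S-.084*a-.0183*n,5,30)
E
```

```text
tip [ 0.6167 -0.0229  0.1536] yaw 5.5 pitch 30.2
along 0.016191476046659544 perp -0.0002411521272543305
at [ 0.5321 -0.0311  0.0829] shift cm [0.71 0.26 0.49] turn [ 0.003  0.004 -0.007] joints [-0.46 -0.84 -1.02  0.93  0.27 -0.49] F [-2.2 -0.5  4.7] t 5.6
```

Request:
jog_arm(
  plan=[
    [0.6,-0.15,0,0.25,0,0,0],
    [0.6,-0.15,0,0.25,0,0,0],
    [0.6,-0.15,0,0.25,0,0,0],
  ],
)

```text
time: 5.9
tool_pos: [0.5303, -0.0326, 0.0836]
tool_rot: [-0.121, 2.617, 0.031]
contact_force: [-0.0, 0.0, 1.4]
width: 0.123
gripper_force: 59.7
```

Run:
```python
from h import *
a,n=axes(5,30); S=np.array([.6025,-.023,.1457]); t=tip(); d=t-S; print("along",d@a,"perp",d@n); F=ctrl.get_obs()["contact_force"]; print("F along,perp",F@a,F@n,F); 
for k in C:
    p,d=camera(k); np.savez(f"{k}3.npz",p=p,d=d)
f=lambda im,b,sz:cv2.resize(im[b[1]:b[3],b[0]:b[2]],sz,interpolation=cv2.INTER_CUBIC)
im=np.hstack([f(load("scene","3")[0],(240,240,340,340),(400,400)),f(load("top","3")[0],(285,150,365,230),(400,400))])
cv2.imwrite("pics/g3.png",im[:,:,::-1])
```

```text
tip [ 0.6152 -0.0247  0.1538] yaw 5.3 pitch 29.9
along 0.014918749617173226 perp 0.0007415084884730272
F along,perp 0.6938544308082834 1.2483440512541966 [-0.02706804  0.04232171  1.42802488]
```

View pics/g3.png

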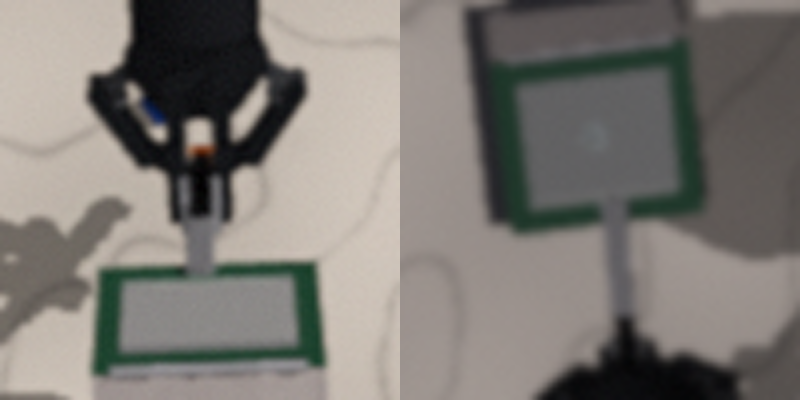

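The blade shows on top of the lid's green frame (scene crop (200,270), top crop (612,205)), so it has slid over the lid's edge and not into the slot. I'll measure the blade and lid heights from depth before correcting.

Run:
```python
from h import *
a,n=axes(5,30); S=np.array([.6025,-.023,.1457]); c=np.cross(n,a)
t=tip()
for k,b in(("scene",(282,294,296,311)),("top",(400-400+285+38,185,285+50,214))):
    for tag in "2","3":
        p,d=load(k,tag); w=pts(k,d)
        if tag=="3":
            q=w[b[1]:b[3],b[0]:b[2]].reshape(-1,3); pc=p[b[1]:b[3],b[0]:b[2]].reshape(-1,3).astype(int)
            s=(pc.max(1)-pc.min(1)<28)&(q[:,2]>.08)&(q[:,2]<.2)&(pc.max(1)>70); q=q[s]-S
            A,N,Y=q@a,q@n,q@c
            for lo in np.arange(-.06,.03,.01):
                m=(A>=lo)&(A<lo+.01)
                if m.sum()>2: print(k,"blade along",round(lo+.005,3),"perp med",round(np.median(N[m]),4),"y",round(np.median(Y[m]),4),m.sum())
        m=mask(p,(68,90,20),(92,255,200),(255,295,335,340) if k=="scene" else (298,155,352,200)); q=w[m>0]-S; A,N,Y=q@a,q@n,q@c; g=np.abs(N)<.03
        A,N,Y=A[g],N[g],Y[g]
        for lo in(0,.03,.06,.09): 
            mm=(A>=lo-.01)&(A<lo+.01); print(k,tag,"lid top along",lo,"perp",round(np.median(N[mm]),4),mm.sum())
        print(k,tag,"lid along range",np.round(np.percentile(A,[1,99]),4),"y",np.round(np.percentile(Y,[2,98]),4))
```

```text
tip [ 0.6152 -0.0249  0.1537] yaw 5.3 pitch 29.9
scene 2 lid top along 0 perp 0.0105 49
scene 2 lid top along 0.03 perp 0.0116 30
scene 2 lid top along 0.06 perp 0.0114 37
scene 2 lid top along 0.09 perp 0.0107 71
scene 2 lid along range [0.0047 0.1079] y [-0.0548  0.0578]
scene blade along -0.055 perp med 0.0082 y -0.0028 8
scene blade along -0.045 perp med 0.0095 y -0.0049 11
scene blade along -0.035 perp med 0.0104 y -0.0026 14
scene blade along -0.025 perp med 0.0109 y -0.0081 8
scene blade along -0.015 perp med 0.0124 y -0.0035 14
scene blade along -0.005 perp med 0.013 y -0.0056 16
scene blade along 0.005 perp med 0.0131 y -0.0022 25
scene blade along 0.015 perp med 0.0118 y -0.0045 34
scene blade along 0.025 perp med 0.0127 y -0.0044 9
scene 3 lid top along 0 perp 0.0107 29
scene 3 lid top along 0.03 perp 0.0112 34
scene 3 lid top along 0.06 perp 0.011 37
scene 3 lid top along 0.09 perp 0.0105 70
scene 3 lid along range [0.0045 0.1081] y [-0.0549  0.0577]
top 2 lid top along 0 perp 0.0087 57
top 2 lid top along 0.03 perp 0.0099 27
top 2 lid top along 0.06 perp 0.0095 32
top 2 lid top along 0.09 perp 0.0074 56
top 2 lid along range [0.0037 0.103 ] y [-0.0568  0.057 ]
top blade along -0.055 perp med 0.0055 y -0.005 15
top blade along -0.045 perp med 0.0068 y -0.0034 17
top blade along -0.035 perp med 0.0065 y -0.004 14
top blade along -0.025 perp med 0.0086 y -0.0077 13
top blade along -0.015 perp med 0.0093 y -0.0054 16
top blade along -0.005 perp med 0.0101 y -0.0032 14
top blade along 0.005 perp med 0.0098 y -0.0069 26
top blade along 0.015 perp med 0.0096 y -0.0067 32
top blade along 0.025 perp med 0.0096 y -0.0095 37
top 3 lid top along 0 perp 0.0086 43
top 3 lid top along 0.03 perp 0.0089 29
top 3 lid top along 0.06 perp 0.0099 27
top 3 lid top along 0.09 perp 0.0084 51
top 3 lid along range [0.0037 0.1023] y [-0.0576  0.0567]
```

The spatula sits pitched up about 5° in the grip, so its tip is ~11 mm above the tool-based estimate; the slot estimate itself agrees. I'll back off, reduce the tool pitch by 5° and re-measure the blade.

Request:
jog_arm(
  plan=[
    [0.6,-0.15,0,0.3,0,0,0],
    [0.6,-1.5,0,-0.4,0,0,0],
    [0.6,-2.6,0.1,-1.0,0,0,0],
    [0.6,-2.7,0.1,-1.65,-0.007,0.087,0],
    [0.6,-2.7,0.1,-1.65,-0.007,0.087,0],
    [0.6,-2.7,0.1,-1.65,-0.007,0.087,0],
  ],
)

```text
time: 6.6
tool_pos: [0.5033, -0.0317, 0.0663]
tool_rot: [-0.124, 2.704, 0.028]
contact_force: [0.8, -0.3, -1.6]
width: 0.13
gripper_force: 59.7
```

```bash
cat >> h.py <<'E'
A0,N0=axes(5,30); S0=np.array([.6025,-.023,.1457]); Y0=np.cross(N0,A0)
def blade(tag):
    tip(); T=ctrl.get_obs()["tool_pos"]
    for k in C:
        p,d=camera(k); np.savez(f"{k}{tag}.npz",p=p,d=d); w=pts(k,d).reshape(-1,3)-S0; pc=p.reshape(-1,3).astype(int)
        A,N,Y=w@A0,w@N0,w@Y0; c=(T-S0)@Y0
        s=(abs(Y-c)<.011)&(A>-.10)&(A<.06)&(abs(N)<.025)&(pc.max(1)-pc.min(1)<28)&(pc.max(1)>75)
        f=np.polyfit(A[s],N[s],1); r=abs(N-np.polyval(f,A))<.004; s&=r; f=np.polyfit(A[s],N[s],1)
        fy=np.polyfit(A[s],Y[s],1)
        print(k,s.sum(),"along",np.round(np.percentile(A[s],[1,99]),4),"perp(mid) at ends",np.round(np.polyval(f,np.percentile(A[s],[1,99]))-.00125,4),"pitch off slope deg",round(np.degrees(np.arctan(f[0])),1),"y at tip",round(np.polyval(fy,A[s].max()),4))
    o=ctrl.get_obs()["contact_force"]; print("F a,n,y",np.round([o@A0,o@N0,o@Y0],2),"t",ctrl.get_obs()["time"])
E
python3 - <<'E'
from h import *
blade("4"); go([.5032,-.0317,.0671],5,25)
E
```

```text
tip [ 0.594  -0.0234  0.1289] yaw 5.3 pitch 25.0
scene 235 along [-0.0916  0.0585] perp(mid) at ends [0.0039 0.0104] pitch off slope deg 2.5 y at tip 0.0003
top 180 along [-0.0935  0.0584] perp(mid) at ends [0.0016 0.008 ] pitch off slope deg 2.4 y at tip 0.0004
F a,n,y [-0.22 -0.46  0.29] t 6.7
at [ 0.5034 -0.0318  0.0665] shift cm [-0.02  0.01  0.06] turn [-0.    -0.001 -0.005] joints [-0.47 -0.81 -1.    1.01  0.23 -0.51] F [ 0.   0.3 -0.5] t 6.7
```

```bash
sed -i 's/(A<.06)/(A<-.002)/' h.py
python3 - <<'E'
from h import *
blade("4")
p,_=load("scene","4"); t,_=load("top","4")
f=lambda im,b,sz:cv2.resize(im[b[1]:b[3],b[0]:b[2]],sz,interpolation=cv2.INTER_CUBIC)
im=np.hstack([f(p,(250,270,330,340),(400,350)),f(t,(295,165,355,217),(400,350))])
cv2.imwrite("pics/g4.png",im[:,:,::-1])
E
```

```text
tip [ 0.5941 -0.0235  0.1291] yaw 5.3 pitch 25.0
scene 107 along [-0.0942 -0.0129] perp(mid) at ends [0.0033 0.0079] pitch off slope deg 3.2 y at tip -0.0003
top 103 along [-0.0941 -0.0132] perp(mid) at ends [0.0005 0.0062] pitch off slope deg 4.1 y at tip -0.0008
F a,n,y [-0.46 -0.94 -0.3 ] t 6.8
```

View pics/g4.png

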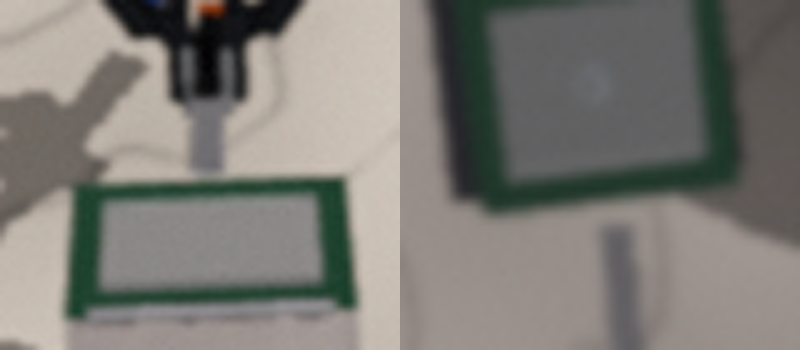

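The crop shows the blade free in front of the lid (scene tip (208,170), top tip (617,228)). Its middle is about 2.6 mm below the lid's top and still pitched about 3.6° steeper than the slope; I'll tip it down 0.06 rad and check.

Request:
jog_arm(
  plan=[
    [0.6,0,0,0,-0.005,0.06,0],
    [0.6,0,0,0,-0.005,0.06,0],
    [0.6,0,0,0,-0.005,0.06,0],
  ],
)

```text
time: 7.1
tool_pos: [0.5033, -0.0315, 0.0667]
tool_rot: [-0.127, 2.764, 0.026]
contact_force: [-0.1, -0.5, -0.7]
width: 0.127
gripper_force: 59.7
```

Run:
```python
from h import *
blade("5")
```

```text
tip [ 0.5976 -0.0229  0.1237] yaw 5.3 pitch 21.5
scene 107 along [-0.0975 -0.0204] perp(mid) at ends [0.0013 0.0012] pitch off slope deg -0.1 y at tip -0.0004
top 95 along [-0.0967 -0.0126] perp(mid) at ends [ 0.0005 -0.0021] pitch off slope deg -1.8 y at tip -0.001
F a,n,y [-0.55 -0.25  0.06] t 7.2
```

Request:
jog_arm(
  plan=[
    [0.6,0.4,0,0.4,0,-0.005,0],
    [0.6,0.85,0.05,0.6,0,-0.005,0],
    [0.6,1.25,0.1,0.85,0,-0.005,0],
    [0.6,1.7,0.15,1.1,0,-0.005,0],
    [0.6,2.1,0.2,1.35,0,-0.005,0],
    [0.6,2.1,0.2,1.35,0,-0.005,0],
  ],
)

```text
time: 7.8
tool_pos: [0.5249, -0.0298, 0.0809]
tool_rot: [-0.127, 2.759, 0.024]
contact_force: [-0.6, -0.4, -1.2]
width: 0.127
gripper_force: 59.7
```

Run:
```python
from h import *
blade("6")
p,_=load("scene","6"); t,_=load("top","6")
f=lambda im,b,sz:cv2.resize(im[b[1]:b[3],b[0]:b[2]],sz,interpolation=cv2.INTER_CUBIC)
im=np.hstack([f(p,(250,270,330,340),(400,350)),f(t,(295,165,355,217),(400,350))])
cv2.imwrite("pics/g6.png",im[:,:,::-1])
```

```text
tip [ 0.6189 -0.021   0.1383] yaw 5.3 pitch 21.8
scene 81 along [-0.0899 -0.0147] perp(mid) at ends [0.0016 0.0034] pitch off slope deg 1.4 y at tip -0.0022
top 78 along [-0.0868 -0.008 ] perp(mid) at ends [-0.0003  0.0005] pitch off slope deg 0.5 y at tip -0.0012
F a,n,y [ 0.39 -0.46  0.29] t 7.9
```

View pics/g6.png

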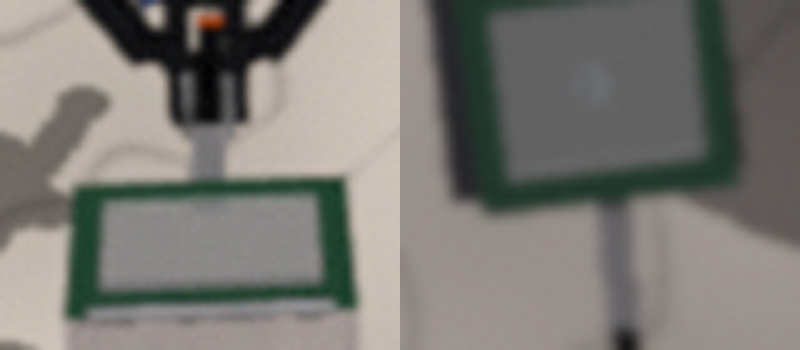

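The blade now goes under the green frame (scene crop (208,182), top crop (612,208)) with no contact force. I'll push it further in.

Request:
jog_arm(
  plan=[
    [0.6,0.4,0.05,0.25,0,0,0],
    [0.6,0.85,0.1,0.5,0,0,0],
    [0.6,1.25,0.1,0.75,0,0,0],
    [0.6,1.65,0.15,0.95,0,0,0],
    [0.6,1.65,0.15,0.95,0,0,0],
  ],
)

```text
time: 8.4
tool_pos: [0.5414, -0.0283, 0.0904]
tool_rot: [-0.127, 2.759, 0.024]
contact_force: [-0.1, 0.1, -0.8]
width: 0.127
gripper_force: 59.7
```

Request:
jog_arm(
  plan=[
    [0.6,-0.25,0,0.5,0,0,0],
    [0.6,-0.5,-0.05,1.0,0,0,0],
    [0.6,-0.8,-0.05,1.75,0,0,0],
    [0.6,-1.05,-0.1,2.55,0,0,0],
    [0.6,-1.05,-0.1,2.55,0,0,0],
  ],
)

```text
time: 8.9
tool_pos: [0.5307, -0.0297, 0.1173]
tool_rot: [-0.127, 2.757, 0.023]
contact_force: [1.3, -0.2, -1.5]
width: 0.127
gripper_force: 59.6
```

Run:
```python
from h import *
blade("7"); print(np.round(ctrl.get_obs()["joint_positions"],2))
p,_=load("scene","7"); t,_=load("top","7")
f=lambda im,b,sz:cv2.resize(im[b[1]:b[3],b[0]:b[2]],sz,interpolation=cv2.INTER_CUBIC)
im=np.hstack([f(p,(250,250,330,320),(400,350)),f(t,(295,165,355,217),(400,350))])
cv2.imwrite("pics/g7.png",im[:,:,::-1])
W=pts("scene",load("scene","7")[1]); m=mask(p,(68,90,20),(92,255,200),(250,270,335,340)); w=W[m>0]-S0
for lo in(-.01,.0,.03,.06,.09):
    A=w@A0; N=w@N0; g=abs(A-lo)<.008; print(lo,np.round(np.median(N[g]),4) if g.sum()>3 else None,g.sum())
```

```text
tip [ 0.6246 -0.0209  0.1749] yaw 5.3 pitch 21.9
scene 7 along [-0.0725 -0.0637] perp(mid) at ends [0.0189 0.0206] pitch off slope deg 11.0 y at tip 0.0038
top 5 along [-0.0667 -0.0155] perp(mid) at ends [0.0139 0.0229] pitch off slope deg 9.9 y at tip -0.0032
F a,n,y [-0.11 -1.15  0.4 ] t 9.0
[-0.41 -0.62 -0.78  1.08  0.18 -0.47]
-0.01 None 0
0.0 0.0442 11
0.03 0.0394 47
0.06 0.0285 57
0.09 0.0181 66
```

The lid has started to open: depth gives about 0.3 rad. I'll continue along the arc.

Request:
jog_arm(
  plan=[
    [0.6,-0.15,0,0.8,0,0,0],
    [0.6,-0.2,0,1.65,0,0,0],
    [0.6,-0.2,0,2.45,0,0,0],
    [0.6,-0.05,0,3.25,0,0,0],
    [0.6,0.1,0,4.1,0,0,0],
    [0.6,0.4,0.05,4.85,0,0,0],
    [0.6,0.7,0.05,5.6,0,0,0],
    [0.6,0.7,0.05,5.6,0,0,0],
  ],
)

```text
time: 9.8
tool_pos: [0.5382, -0.029, 0.173]
tool_rot: [-0.127, 2.757, 0.023]
contact_force: [-0.0, 0.7, -1.1]
width: 0.128
gripper_force: 59.6
```

```bash
cat >> h.py <<'E'
def lid(tag):
    tip(); H=S0+.114*A0+.0057*N0
    for k in C:
        p,d=camera(k); np.savez(f"{k}{tag}.npz",p=p,d=d)
        m=mask(p,(68,90,20),(92,255,200),(245,200,345,345) if k=="scene" else (290,110,360,200)); w=pts(k,d)[m>0]-H
        u,h,y=-(w@A0),w@N0,w@Y0; s=(np.hypot(u,h)<.13)&(np.hypot(u,h)>.02)&(abs(y)<.075)
        print(k,"lid angle",np.round(np.percentile(np.arctan2(h,u)[s],[20,50,80]),3),s.sum())
    o=ctrl.get_obs(); F=o["contact_force"]; print("F a,n,y",np.round([F@A0,F@N0,F@Y0],2),"t",o["time"],np.round(o["joint_positions"],2))
E
python3 -c "
from h import *
lid('8')"
```

```text
tip [ 0.6322 -0.0203  0.2305] yaw 5.3 pitch 21.9
scene lid angle [1.048 1.075 1.1  ] 648
top lid angle [1.045 1.069 1.096] 198
F a,n,y [ 0.62 -1.13  0.56] t 9.9 [-0.4  -0.6  -0.67  1.17  0.18 -0.46]
```

Request:
jog_arm(
  plan=[
    [0.6,0.4,0.05,0.7,0,0,0],
    [0.6,0.9,0.1,1.4,0,0,0],
    [0.6,1.45,0.1,2.0,0,0,0],
    [0.6,2.05,0.2,2.55,0,0,0],
    [0.6,2.7,0.25,3.05,0,0,0],
    [0.6,3.4,0.3,3.5,0,0,0],
    [0.6,3.8,0.35,3.7,0,0,0],
    [0.6,3.8,0.35,3.7,0,0,0],
  ],
)

```text
time: 10.7
tool_pos: [0.5759, -0.0253, 0.2088]
tool_rot: [-0.127, 2.759, 0.024]
contact_force: [-0.1, 1.0, -0.9]
width: 0.127
gripper_force: 59.7
```

```bash
python3 -c "
from h import *
lid('9')"
```

```text
tip [ 0.6699 -0.0166  0.2663] yaw 5.3 pitch 21.8
scene lid angle [1.696 1.717 1.737] 569
top lid angle [1.725 1.732 1.736] 11
F a,n,y [-0.73 -1.03 -0.48] t 10.8 [-0.36 -0.47 -0.51  1.19  0.16 -0.42]
```

Lid at about 1.7 rad. I'll retreat, and measure the tray's rim from the newest pictures.

Request:
jog_arm(
  plan=[
    [0.6,-1.7,-0.15,-1,0,0,0],
    [0.6,-3.4,-0.3,-2,0,0,0],
    [0.6,-5.2,-0.45,-2.5,0,0,0],
    [0.6,-6,-2,-1,-0.01,0.13,0],
    [0.6,-6,-6,0,-0.02,0.26,0],
    [0.6,-6,-10,0,-0.03,0.39,0],
    [0.6,-6,-14,0,-0.045,0.52,0],
    [0.6,-6,-16,0,-0.045,0.52,0],
  ],
)

```text
time: 11.6
tool_pos: [0.5157, -0.1865, 0.209]
tool_rot: [0.138, -2.994, 0.006]
contact_force: [0.6, -0.6, 0.7]
width: 0.13
gripper_force: 59.7
```

Run:
```python
from h import *
lid("10")
for k,b in(("scene",(165,235,240,340)),("top",(370,190,432,290))):
    w=pts(k,load(k,"0")[1])[b[1]:b[3],b[0]:b[2]].reshape(-1,3); w=w[(w[:,2]>.02)&(w[:,2]<.034)]
    y=np.radians(6.4); ex,ey=np.array([np.cos(y),np.sin(y)]),np.array([-np.sin(y),np.cos(y)])
    q=w[:,:2]-[.466,-.2575]; X,Y=q@ex,q@ey
    print(k,"x hist",np.histogram(X,np.arange(-.15,.16,.01))[0].tolist(),"y",np.histogram(Y,np.arange(-.08,.081,.01))[0].tolist())
go([.46,-.26,.1],6.4,-8.6)
```

```text
tip [ 0.6257 -0.1763  0.2114] yaw 5.3 pitch -8.3
scene lid angle [1.692 1.719 1.738] 550
top lid angle [1.722 1.73  1.737] 11
F a,n,y [-0.61 -1.86  0.71] t 11.7 [-0.54  0.13  0.06  1.63 -0.08 -0.63]
scene x hist [0, 0, 116, 43, 10, 12, 11, 10, 14, 16, 14, 12, 16, 11, 18, 13, 13, 15, 15, 13, 16, 11, 20, 14, 13, 16, 28, 100, 0, 0] y [0, 20, 189, 18, 13, 11, 16, 21, 23, 25, 26, 26, 27, 173, 2, 0]
top x hist [0, 0, 40, 8, 11, 10, 10, 9, 8, 8, 8, 9, 8, 9, 7, 10, 8, 9, 8, 9, 8, 8, 9, 9, 11, 6, 8, 50, 0, 6] y [0, 20, 99, 8, 7, 10, 10, 11, 9, 10, 6, 9, 5, 108, 0, 0]
at [ 0.5151 -0.189   0.2028] shift cm [ -5.51  -7.1  -10.28] turn [-0.007 -0.002  0.024] joints [-0.54  0.13  0.06  1.63 -0.08 -0.63] F [ 0.3  0.7 -1.9] t 11.7
```

Request:
jog_arm(
  plan=[
    [0.6,-3,-3.5,0,-0.007,0,0.02],
    [0.6,-6.25,-7.4,0,-0.007,0,0.02],
    [0.6,-6.25,-7.4,-4,-0.007,0,0.02],
    [0.6,-6.25,-7.4,-8,-0.007,0,0.02],
    [0.6,-6.25,-7.4,-12,-0.007,0,0.02],
    [0.6,-6.25,-7.4,-15.3,-0.007,0,0.02],
    [0.6,-6.25,-7.4,-15.3,-0.007,0,0.02],
  ],
)

```text
time: 12.4
tool_pos: [0.4501, -0.2566, 0.0512]
tool_rot: [0.166, -2.99, 0.011]
contact_force: [-0.1, 1.5, -0.0]
width: 0.129
gripper_force: 59.7
```

Run:
```python
from h import *
tip()
for k,b in(("scene",(165,235,240,340)),("top",(370,190,432,290))):
    p,d=camera(k); w=pts(k,d)[b[1]:b[3],b[0]:b[2]].reshape(-1,3)
    y=np.radians(6.4); ex,ey=np.array([np.cos(y),np.sin(y)]),np.array([-np.sin(y),np.cos(y)])
    q=w[:,:2]-[.4665,-.2615]; X,Y=q@ex,q@ey; s=(abs(Y)<.02)&(w[:,2]>.045)&(w[:,2]<.11)
    for lo in np.arange(-.12,.13,.02):
        m=s&(X>=lo)&(X<lo+.02)
        if m.sum()>3: print(k,round(lo+.01,2),"z",np.round(np.percentile(w[m][:,2],[20,50]),4),"y",np.round(np.median(Y[m]),4),m.sum())
print(ctrl.get_obs()["tool_pos"],ctrl.get_obs()["time"])
```

```text
tip [ 0.5599 -0.2444  0.0533] yaw 6.4 pitch -8.4
scene -0.03 z [0.0756 0.0769] y 0.0025 7
scene -0.01 z [0.0691 0.0791] y 0.0008 112
scene 0.01 z [0.0729 0.0771] y 0.0067 60
scene 0.03 z [0.0703 0.0719] y 0.0063 45
scene 0.05 z [0.0704 0.0721] y 0.0056 47
scene 0.07 z [0.0695 0.0718] y 0.0068 51
scene 0.09 z [0.07   0.0716] y 0.0054 40
top 0.09 z [0.0672 0.0707] y 0.0045 26
[ 0.45266482 -0.25895949  0.05632108] 12.5
```

The blade is level at z≈0.070, tip inside the tray's length. I'll lower and release it.

Request:
jog_arm(
  plan=[
    [0.6,0,-0.4,-2.5,0,0,0],
    [0.6,0,-0.4,-4.2,0,0,0],
    [0.6,0,-0.4,-4.2,0,0,0],
    [2.5,0,-0.4,-4.2,0,0,0],
    [3.5,0,-0.4,-4.2,0,0,0],
    [3.5,0,-0.4,-4.2,0,0,0],
    [3.5,0,-0.4,-1,0,0,0],
    [3.5,0,-0.4,4,0,0,0],
  ],
)

```text
time: 13.3
tool_pos: [0.4511, -0.2619, 0.0943]
tool_rot: [0.166, -2.991, 0.013]
contact_force: [1.0, -0.6, -0.2]
width: 0.409
gripper_force: 0.0
```

Request:
jog_arm(
  plan=[
    [3.5,2,0,5,0,-0.04,0],
    [3.5,4,0,10,0,-0.1,0],
    [3.5,8,0,12,0,-0.15,0],
    [3.5,8,0,12,0,-0.15,0],
  ],
)

```text
time: 13.7
tool_pos: [0.5369, -0.2646, 0.2218]
tool_rot: [-0.172, 3.12, -0.042]
contact_force: [-0.2, 0.6, -0.6]
width: 0.411
gripper_force: 0.0
```

Run:
```python
from h import *
lid("11"); print(np.round(ctrl.get_obs()["tool_pos"],4))
y=np.radians(6.4); ex,ey=np.array([np.cos(y),np.sin(y)]),np.array([-np.sin(y),np.cos(y)])
for k,b in(("scene",(165,235,240,340)),("top",(370,190,432,290))):
    p,d=load(k,"11"); w=pts(k,d)[b[1]:b[3],b[0]:b[2]].reshape(-1,3); pc=p[b[1]:b[3],b[0]:b[2]].reshape(-1,3).astype(int)
    q=w[:,:2]-[.4665,-.2615]; X,Y=q@ex,q@ey; s=(abs(Y)<.05)&(abs(X)<.115)
    for nm,m in(("black",s&(pc.max(1)<55)&(w[:,2]<.05)),("orange",s&(pc[:,0]>pc[:,2]+60))):
        if m.sum()>3: print(k,nm,m.sum(),"X",np.round(np.percentile(X[m],[2,98]),3),"Y",np.round(Y[m].mean(),4),"z",np.round(np.median(w[m][:,2]),4))
# vial look
f=lambda im,b,sz:cv2.resize(im[b[1]:b[3],b[0]:b[2]],sz,interpolation=cv2.INTER_CUBIC)
im=np.hstack([f(load("scene","11")[0],(165,235,340,375),(400,320)),f(load("top","11")[0],(290,110,430,290),(300,386))[:320]])
cv2.imwrite("pics/g11.png",im[:,:,::-1])
```

```text
tip [ 0.6449 -0.2522  0.2418] yaw 6.3 pitch 0.9
scene lid angle [1.696 1.72  1.737] 556
top lid angle [1.724 1.73  1.734] 11
F a,n,y [-1.3  -1.   -0.39] t 13.8 [-0.67  0.06  0.02  1.51 -0.01 -0.78]
[ 0.5331 -0.2634  0.2164]
scene black 112 X [-0.068  0.019] Y -0.0008 z 0.019
scene orange 26 X [-0.092 -0.072] Y 0.0001 z 0.0196
```

View pics/g11.png

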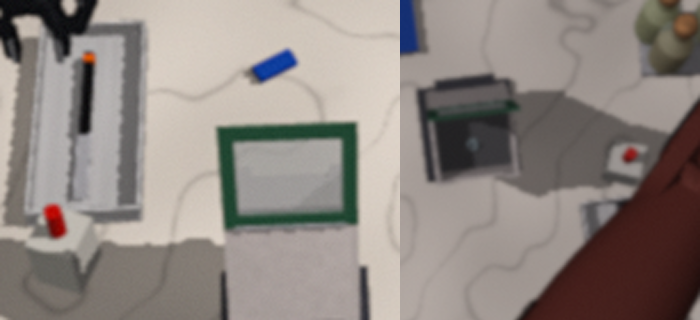

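The spatula lies in the tray (crop handle (87,95), tail X = -0.09, z ≈ 0.012) and the lid stands at about 1.7 rad. The vial's ring shows in the open case at top crop (472,145).

Run:
```python
from h import *
p,d=load("top","11"); w=pts("top",d)
g=p.astype(int); box=g[168:188,313:335].sum(2)//3
V=S0+.046*A0-.0323*N0+.0007*Y0; print("model vial",np.round(V,4),"px",np.round(proj("top",V),1))
m=np.zeros((480,640),bool); sub=g[166:190,312:336]; br=sub.sum(2)/3; cy=(sub[:,:,2]-sub[:,:,0])
print(np.round(br).astype(int)); 
print(cy)
q=w[166:190,312:336]-S0; print("perp of plate",np.round(np.percentile(q@N0,[10,25,50]),4))
go([.641,-.251,.15],5,0)
```

```text
model vial [ 0.6582 -0.0174  0.1407] px [323.2 175.9]
[[ 39  37  37  38  36  37  36  36  38  37  38  40  41  41  40  42  41  38
   36  35  36  34  35  35]
 [ 36  36  36  35  35  35  36  35  36  38  44  48  49  49  49  50  47  44
   41  38  36  36  35  35]
 [ 35  34  35  35  35  35  36  34  36  40  48  53  53  55  55  55  54  50
   49  44  42  40  41  40]
 [ 35  36  35  34  35  35  34  35  36  40  46  53  55  57  56  57  56  55
   54  51  50  50  49  48]
 [ 36  34  34  35  35  35  35  36  36  40  46  53  56  56  57  57  55  55
   56  56  55  55  54  54]
 [ 34  34  36  35  35  34  35  35  35  38  45  51  56  57  57  57  56  57
   57  56  57  57  57  56]
 [ 35  35  35  35  35  34  35  35  35  38  44  52  55  55  56  57  57  57
   56  55  57  56  56  57]
 [ 35  36  35  34  35  35  36  34  37  40  47  56  60  59  57  56  56  55
   57  57  56  56  56  56]
 [ 35  35  34  34  35  35  34  35  37  45  58  67  72  66  60  57  57  57
   56  55  57  56  56  57]
 [ 35  35  34  36  34  35  35  35  41  53  68  79  83  74  63  58  56  55
   57  56  57  56  57  56]
 [ 35  34  35  35  36  34  35  35  4
[... 2676 characters left out ...]
  0  1  2  0 -1  1  1  0  1  1  2  0  1  1  2  1  1]
 [ 1  1  1  0  1  1  1  1  1  0  0  1  2  1  1  0  1  1  0  1  1  1  1  0]
 [ 2  1  1  0  1  0  1  1  1  1  0  1  0  2  1  0  0  1  2  1  0  2  1  1]
 [ 0  1  1  0  0  1  1  1  0  1  1  0  1  0  0  0  0  1  0  0  0 -1 -2 -1]
 [ 1  1  0  1  1  0  0  1  0  0  0 -1  0 -1  0 -2 -2 -2 -3 -2 -2 -3 -4 -3]
 [ 0  0  0  0  0 -1 -1 -1 -1 -3 -3 -2 -2 -3 -4 -4 -4 -4 -5 -5 -5 -5 -6 -6]
 [-2 -2 -2 -1 -2 -2 -3 -4 -5 -5 -5 -5 -6 -5 -6 -7 -6 -7 -7 -6 -7 -6 -6 -7]]
perp of plate [-0.0428 -0.0406 -0.0382]
at [ 0.5331 -0.2634  0.2164] shift cm [10.79  1.24 -6.64] turn [ 0.021  0.009 -0.023] joints [-0.67  0.06  0.02  1.51 -0.01 -0.78] F [-0.6 -0.4 -1.5] t 13.8
```

Request:
jog_arm(
  plan=[
    [3.5,4,0.5,0,0.01,0,-0.01],
    [3.5,8,1,0,0.02,0.01,-0.02],
    [3.5,10.8,1.2,-2,0.02,0.01,-0.023],
    [3.5,10.8,1.2,-6.6,0.02,0.01,-0.023],
    [3.5,10.8,1.2,-6.6,0.02,0.01,-0.023],
    [3.5,10.8,1.2,-6.6,0.02,0.01,-0.023],
  ],
)

```text
time: 14.4
tool_pos: [0.6388, -0.2506, 0.1481]
tool_rot: [0.135, -3.133, -0.004]
contact_force: [0.5, -0.3, 1.1]
width: 0.406
gripper_force: 0.0
```

Run:
```python
from h import *
for u in((323.6,176.9),(323.6,176.5)):
    o,d=ray("top",*u); P=o+d*((-.0323-(o-S0)@N0)/(d@N0)); print("vial",np.round(P,4),"along",(P-S0)@A0,"Y",(P-S0)@Y0)
go([.641,-.251,.081],5,0)
for k,b in(("scene",(165,300,220,370)),):
    p,dd=camera(k); m=mask(p,(0,150,80),(5,255,255),(165,300,220,370)); w=pts(k,dd)[m>0]; print(k,m.sum()//255,np.round(np.percentile(w,[5,50,95],axis=0),4).tolist())
```

```text
vial [ 0.6553 -0.0186  0.139 ] along 0.042481883335802925 Y -0.00021634949512324355
vial [ 0.6564 -0.0186  0.1396] along 0.04377353214256096 Y -0.00034087170989545023
at [ 0.6388 -0.2506  0.1481] shift cm [ 0.22 -0.04 -6.71] turn [-0.002 -0.006  0.001] joints [-0.56  0.38  0.26  1.46 -0.   -0.65] F [ 0.5 -0.3  1.1] t 14.4
scene 84 [[0.6374, -0.2561, 0.0846], [0.6457, -0.2492, 0.1083], [0.6495, -0.2441, 0.1189]]
```

Request:
jog_arm(
  plan=[
    [3.5,0.15,0,-4,0,0,0],
    [3.5,0.15,0,-6.7,0,0,0],
    [3.5,0.15,0,-6.7,0,0,0],
    [1.2,0.15,0,-6.7,0,0,0],
    [1.2,0.15,0,-6.7,0,0,0],
    [1.2,0.15,0,-6.7,0,0,0],
    [1.2,0.15,0,-6.7,0,0,0],
  ],
)

```text
time: 15.15
tool_pos: [0.6436, -0.2523, 0.0857]
tool_rot: [-0.135, 3.137, -0.004]
contact_force: [-0.7, -0.2, 8.6]
width: 0.191
gripper_force: 59.1
```

Request:
jog_arm(
  plan=[
    [1.2,0,0,3,0,0,0],
    [1.2,0,0,7,0,0,0],
    [1.2,0,0,11,0,0,0],
    [1.2,0,0,15,0,0,0],
    [1.2,0,0,18,0,0,0],
    [1.2,0,0,18,0,0,0],
  ],
)

```text
time: 15.75
tool_pos: [0.6439, -0.2523, 0.2699]
tool_rot: [-0.135, 3.132, -0.009]
contact_force: [0.5, -0.5, -0.0]
width: 0.191
gripper_force: 58.6
```

Run:
```python
from h import *
o=ctrl.get_obs(); T=o["tool_pos"]; print(np.round(T,4))
for k in C:
    p,d=camera(k); np.savez(f"{k}12.npz",p=p,d=d); w=pts(k,d).reshape(-1,3); pc=p.reshape(-1,3).astype(int)
    q=w-T; s=(np.hypot(q[:,0],q[:,1])<.025)
    for lo in np.arange(-.08,.03,.01):
        m=s&(q[:,2]>=lo)&(q[:,2]<lo+.01)
        if m.sum(): print(k,round(lo,2),m.sum(),"dx,dy",np.round(np.median(q[m][:,:2],0),4),"rgb",np.median(pc[m],0))
```

```text
[ 0.6439 -0.2523  0.2699]
scene -0.08 1 dx,dy [-0.0008  0.0012] rgb [160. 156. 152.]
scene -0.07 10 dx,dy [0.0003 0.0003] rgb [142.  139.  134.5]
scene -0.06 8 dx,dy [-0.001   0.0004] rgb [154.5 136.  123.5]
scene -0.05 8 dx,dy [-0.001  -0.0004] rgb [139.5 108.5  82.5]
scene -0.04 7 dx,dy [-0.0005  0.0005] rgb [149. 115.  82.]
scene -0.03 5 dx,dy [-0.0009 -0.0007] rgb [132. 108.  79.]
scene -0.02 2 dx,dy [0.001  0.0002] rgb [126.  91.  70.]
scene -0.01 19 dx,dy [0.0044 0.0006] rgb [107.  42.  36.]
scene -0.0 39 dx,dy [0.0059 0.0013] rgb [102.  25.  24.]
scene 0.01 67 dx,dy [0.0058 0.0012] rgb [81. 46. 48.]
scene 0.02 87 dx,dy [ 0.0042 -0.0003] rgb [77. 25. 24.]
```

The swab hangs straight in the grip: underside about 9 mm beyond the TCP, axis about 3 mm toward the robot. I'll tilt it 30° and carry it over the vial, coming in from the front.

Request:
jog_arm(
  plan=[
    [1.2,-2,0,0,0.01,-0.13,0],
    [1.2,-4,2,0,0.02,-0.26,0],
    [1.2,-6,4,0,0.03,-0.39,0],
    [1.2,-7,8,0,0.045,-0.522,0],
    [1.2,-7,12,0,0.045,-0.522,0],
    [1.2,-7,16,0,0.045,-0.522,0],
    [1.2,-7,19,0,0.045,-0.522,0],
    [1.2,-7,19,0,0.045,-0.522,0],
  ],
)

```text
time: 16.65
tool_pos: [0.5706, -0.0581, 0.2604]
tool_rot: [-0.114, 2.618, 0.033]
contact_force: [0.4, -0.6, 0.1]
width: 0.189
gripper_force: 58.7
```

Run:
```python
from h import *
go(S0+.0474*A0+.09*N0,5,30)
```

```text
at [ 0.5706 -0.0581  0.2604] shift cm [ 2.8   3.47 -1.3 ] turn [-0.001 -0.002 -0.   ] joints [-0.48 -0.64 -0.57  1.18  0.27 -0.5 ] F [ 0.4 -0.6  0.1] t 16.65
```

Request:
jog_arm(
  plan=[
    [1.2,1,1.5,0,0,0,0],
    [1.2,2,3,0,0,0,0],
    [1.2,2.8,3.5,-1.3,0,0,0],
    [1.2,2.8,3.5,-1.3,0,0,0],
    [1.2,2.8,3.5,-1.3,0,0,0],
  ],
)

```text
time: 17.15
tool_pos: [0.5995, -0.0261, 0.2481]
tool_rot: [-0.113, 2.619, 0.031]
contact_force: [-1.0, 0.8, -0.0]
width: 0.191
gripper_force: 58.7
```

Run:
```python
from h import *
P=[]
for i in range(4):
    p,d=camera("top" if i%2 else "scene"); P.append(ctrl.get_obs()["tool_pos"])
    np.savez(f"{'top' if i%2 else 'scene'}13.npz",p=p,d=d)
P=np.array(P); print(np.round(P,4)); go(S0+.0474*A0+.09*N0,5,30)
T=P.mean(0); print("TCP in case",np.round([(T-S0)@A0,(T-S0)@N0,(T-S0)@Y0],4))
# swab points seen
for k in C:
    p,d=load(k,"13"); q=pts(k,d).reshape(-1,3)-T; pc=p.reshape(-1,3).astype(int)
    A,N,Y=q@A0,q@N0,q@Y0; s=(abs(A)<.02)&(abs(Y)<.02)
    for lo in np.arange(-.08,.03,.01):
        m=s&(N>=lo)&(N<lo+.01)
        if m.sum(): print(k,round(lo,2),m.sum(),"dA,dY",np.round([np.median(A[m]),np.median(Y[m])],4),"rgb",np.median(pc[m],0))
```

```text
[[ 0.5997 -0.0265  0.2489]
 [ 0.5999 -0.0267  0.2494]
 [ 0.6001 -0.0268  0.2497]
 [ 0.6001 -0.0269  0.2498]]
at [ 0.6001 -0.0269  0.2498] shift cm [-0.16  0.35 -0.25] turn [ 0.    -0.001  0.002] joints [-0.38 -0.57 -0.55  1.11  0.23 -0.41] F [-0.  -1.  -0.2] t 17.35
TCP in case [ 0.0494  0.0913 -0.0035]
scene -0.02 3 dA,dY [ 0.0023 -0.0007] rgb [140.  91.  73.]
scene -0.01 33 dA,dY [ 0.0048 -0.0005] rgb [147.  44.  36.]
scene -0.0 53 dA,dY [ 0.0061 -0.0022] rgb [114.  18.  18.]
scene 0.01 87 dA,dY [0.0067 0.0001] rgb [94. 38. 41.]
scene 0.02 81 dA,dY [0.0065 0.0003] rgb [93. 37. 38.]
top -0.07 4 dA,dY [ 0.0016 -0.0011] rgb [70.5 67.5 67.5]
top -0.06 2 dA,dY [ 0.0004 -0.0018] rgb [87.5 77.5 69. ]
top -0.05 4 dA,dY [ 0.0001 -0.0008] rgb [88.  69.  57.5]
top -0.02 1 dA,dY [ 0.0063 -0.0062] rgb [65. 34. 34.]
top -0.01 7 dA,dY [ 0.0075 -0.0003] rgb [74. 33. 31.]
top -0.0 8 dA,dY [ 0.0078 -0.0008] rgb [56.5 27.5 28.5]
top 0.01 17 dA,dY [ 0.0074 -0.0017] rgb [54. 30. 32.]
top 0.02 22 dA,dY [0.0071 0.0007] rgb [53.5 18.5 18.5]
```

Request:
jog_arm(
  plan=[
    [1.2,-0.35,0.4,-0.2,0,0,0],
    [1.2,0.4,0.5,-1.5,0,0,0],
    [1.2,1.15,0.55,-2.8,0,0,0],
    [1.2,1.85,0.6,-4.1,0,0,0],
    [1.2,1.85,0.6,-4.1,0,0,0],
    [1.2,1.85,0.6,-4.1,0,0,0],
  ],
)

```text
time: 17.95
tool_pos: [0.6184, -0.0202, 0.2085]
tool_rot: [-0.113, 2.618, 0.03]
contact_force: [-0.0, 0.2, 0.2]
width: 0.186
gripper_force: 58.7
```

Run:
```python
from h import *
for i in range(3): camera("scene")
p,d=camera("top"); np.savez("top14.npz",p=p,d=d)
o=ctrl.get_obs(); T=o["tool_pos"]; F=o["contact_force"]; print(np.round(T,4),"TCP in case",np.round([(T-S0)@A0,(T-S0)@N0,(T-S0)@Y0],4),"F",np.round([F@A0,F@N0,F@Y0],2))
q=pts("top",d).reshape(-1,3)-T; A,N,Y=q@A0,q@N0,q@Y0; s=(abs(A)<.02)&(abs(Y)<.02); pc=p.reshape(-1,3).astype(int)
for lo in np.arange(-.09,.0,.01):
    m=s&(N>=lo)&(N<lo+.01)
    if m.sum(): print(round(lo,2),m.sum(),"dA,dY",np.round([np.median(A[m]),np.median(Y[m])],4),np.median(pc[m],0))
V=S0+.0425*A0-.0323*N0; print("vial px",proj("top",V),"tip px (TCP-.0022A-.071N)",proj("top",T-.0022*A0-.071*N0-.0008*Y0))
im=cv2.resize(p[140:210,285:365],(800,600)[:1]+(600,),interpolation=cv2.INTER_CUBIC); im=cv2.convertScaleAbs(im,alpha=1.8); cv2.imwrite("pics/g14.png",im[:,:,::-1])
```

```text
[ 0.6189 -0.0204  0.2095] TCP in case [0.0463 0.047  0.0011] F [-0.4   0.03 -0.53]
-0.09 117 dA,dY [ 0.0027 -0.0016] [48. 45. 47.]
-0.08 13 dA,dY [0.0017 0.003 ] [52. 51. 50.]
-0.07 2 dA,dY [ 0.0019 -0.0007] [82.  82.5 83.5]
-0.06 3 dA,dY [ 0.0011 -0.0013] [87. 83. 76.]
-0.05 1 dA,dY [ 0.0007 -0.0006] [92. 76. 66.]
-0.04 1 dA,dY [0.0018 0.0001] [84. 57. 47.]
-0.03 1 dA,dY [ 0.0024 -0.0028] [82. 51. 41.]
-0.02 2 dA,dY [ 0.0046 -0.0019] [59.5 33.5 33. ]
-0.01 4 dA,dY [ 0.0072 -0.003 ] [75.  29.5 25. ]
vial px [323.53056426 176.90225217] tip px (TCP-.0022A-.071N) [323.5601945  177.24407701]
```

View pics/g14.png

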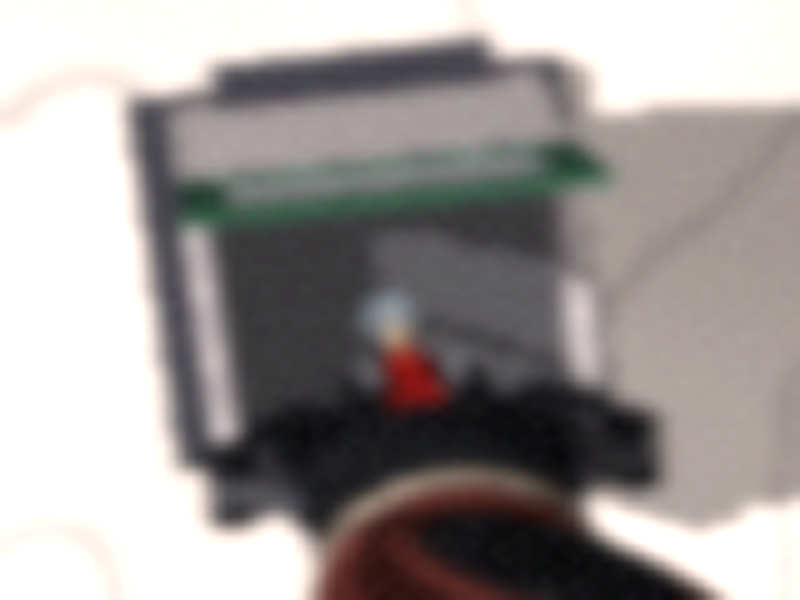

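The enlarged view shows the swab's bud over the vial's ring: ring at (387,308), shaft end at (395,330). I'll insert in steps.

Request:
jog_arm(
  plan=[
    [1.2,0.2,0,-0.6,0,0,0],
    [1.2,0.65,0.05,-1.35,0,0,0],
    [1.2,1.15,0.1,-2.25,0,0,0],
    [1.2,1.15,0.1,-2.25,0,0,0],
  ],
)

```text
time: 18.55
tool_pos: [0.6309, -0.0191, 0.1847]
tool_rot: [-0.114, 2.617, 0.031]
contact_force: [7.2, 1.9, -0.8]
width: 0.188
gripper_force: 59.7
```

```bash
cat >> h.py <<'E'
def case():
    for i in range(3): camera("top")
    o=ctrl.get_obs(); T=o["tool_pos"]; F=o["contact_force"]; print(np.round(T,4),"TCP in case",np.round([(T-S0)@A0,(T-S0)@N0,(T-S0)@Y0],4),"F",np.round([F@A0,F@N0,F@Y0],2),"w",o["width"],"t",o["time"])
E
python3 -c "
from h import *
case()"
```

```text
[ 0.6309 -0.0191  0.1856] TCP in case [0.0448 0.0202 0.0014] F [ 3.81 -3.16  0.59] w 0.18859899915667316 t 18.7
```

Request:
jog_arm(
  plan=[
    [1.2,0.1,0,0.05,0,0,0],
    [1.2,0.2,0,0.1,0,0,0],
    [1.2,0.2,0,0.1,0,0,0],
  ],
)

```text
time: 19.0
tool_pos: [0.6321, -0.0192, 0.1863]
tool_rot: [-0.113, 2.618, 0.03]
contact_force: [2.5, 0.4, 0.4]
width: 0.186
gripper_force: 59.9
```

```bash
python3 -c "
from h import *
case()"
```

```text
[ 0.6321 -0.0193  0.1866] TCP in case [0.0462 0.0205 0.0011] F [ 1.92 -1.29  0.59] w 0.19009730430604876 t 19.15
```

Request:
jog_arm(
  plan=[
    [1.2,0.15,0,0.1,0,0,0],
    [1.2,0.45,0.05,-0.4,0,0,0],
    [1.2,0.85,0.1,-1.1,0,0,0],
    [1.2,1.25,0.1,-1.8,0,0,0],
    [1.2,1.25,0.1,-1.8,0,0,0],
  ],
)

```text
time: 19.65
tool_pos: [0.6443, -0.018, 0.1667]
tool_rot: [-0.113, 2.62, 0.031]
contact_force: [0.2, 0.4, -0.1]
width: 0.19
gripper_force: 60.0
```

```bash
python3 -c "
from h import *
case()"
```

```text
[ 0.6446 -0.0182  0.1687] TCP in case [ 0.0482 -0.0013  0.0011] F [-0.44  0.02 -0.54] w 0.1945097852073979 t 19.8
```

Request:
jog_arm(
  plan=[
    [1.2,0.35,0.05,-0.6,0,0,0],
    [1.2,0.7,0.05,-1.2,0,0,0],
    [1.2,1.0,0.1,-1.75,0,0,0],
    [1.2,1.0,0.1,-1.75,0,0,0],
  ],
)

```text
time: 20.2
tool_pos: [0.6546, -0.0172, 0.1501]
tool_rot: [-0.113, 2.618, 0.031]
contact_force: [0.1, 0.1, -1.1]
width: 0.19
gripper_force: 60.2
```

```bash
python3 -c "
from h import *
case()"
```

```text
[ 0.6544 -0.0171  0.1508] TCP in case [ 0.0478 -0.0217  0.0013] F [-1.86 -1.85  0.78] w 0.18992019048531944 t 20.35
```

Request:
jog_arm(
  plan=[
    [1.2,0.1,0,-0.2,0,0,0],
    [1.2,0.2,0,-0.35,0,0,0],
    [1.2,0.2,0,-0.35,0,0,0],
  ],
)

```text
time: 20.65
tool_pos: [0.6559, -0.0173, 0.1495]
tool_rot: [-0.113, 2.618, 0.03]
contact_force: [-28.6, 1.1, 20.0]
width: 0.189
gripper_force: 63.8
```

```bash
python3 -c "
from h import *
case()"
```

```text
[ 0.6559 -0.0172  0.1495] TCP in case [ 0.0484 -0.0236  0.0011] F [-15.43  30.53   2.98] w 0.1937707207748428 t 20.8
```

Request:
jog_arm(
  plan=[
    [1.2,-0.1,0,0.15,0,0,0],
    [1.2,-0.1,0,0.15,0,0,0],
  ],
)

```text
time: 21.0
tool_pos: [0.6553, -0.0172, 0.1498]
tool_rot: [-0.113, 2.618, 0.03]
contact_force: [-10.4, -0.1, 4.6]
width: 0.186
gripper_force: 60.6
```

```bash
python3 -c "
from h import *
case()"
```

```text
[ 0.6553 -0.0172  0.1498] TCP in case [ 0.048  -0.023   0.0012] F [-7.16  9.41  1.69] w 0.18770328422842714 t 21.15
```

Request:
jog_arm(
  plan=[
    [1.2,-0.1,0,-0.05,0,0,0],
    [1.2,-0.1,0,-0.05,0,0,0],
  ],
)

```text
time: 21.35
tool_pos: [0.655, -0.0173, 0.1497]
tool_rot: [-0.113, 2.616, 0.03]
contact_force: [-5.4, -0.0, 4.6]
width: 0.19
gripper_force: 60.5
```

```bash
python3 -c "
from h import *
case()"
```

```text
[ 0.655  -0.0173  0.1496] TCP in case [ 0.0477 -0.023   0.0011] F [-2.33  5.29  0.65] w 0.18998367503494806 t 21.5
```

Request:
jog_arm(
  plan=[
    [1.2,-0.05,0,-0.05,0,0,0],
    [1.2,-0.05,0,-0.05,0,0,0],
    [2.2,-0.05,0,-0.05,0,0,0],
    [3.4,-0.05,0,-0.05,0,0,0],
    [3.4,-0.05,0,-0.05,0,0,0],
    [3.4,-0.05,0,-0.05,0,0,0],
  ],
)

```text
time: 22.1
tool_pos: [0.6542, -0.0173, 0.1482]
tool_rot: [-0.113, 2.617, 0.03]
contact_force: [0.4, 0.1, -0.2]
width: 0.395
gripper_force: 0.0
```

Request:
jog_arm(
  plan=[
    [3.4,-0.5,0,0.9,0,0,0],
    [3.4,-1.5,0,2.6,0,0,0],
    [3.4,-3,-0.2,5.2,0,0,0],
    [3.4,-5,-0.4,8.5,0,0,0],
    [3.4,-8,-3,10,0,0.1,0],
    [3.4,-10,-7,10,0,0.2,0],
    [3.4,-11,-12,10,0,0.3,0],
    [3.4,-12,-17,10,0,0.3,0],
  ],
)

```text
time: 22.9
tool_pos: [0.5347, -0.1871, 0.2484]
tool_rot: [-0.118, 2.92, 0.053]
contact_force: [0.9, 0.2, -1.2]
width: 0.403
gripper_force: 0.0
```

Run:
```python
from h import *
lid("15"); V=S0+.0435*A0-.0323*N0
for k in C:
    p,d=load(k,"15"); q=pts(k,d).reshape(-1,3)-V; hsv=cv2.cvtColor(p,cv2.COLOR_RGB2HSV).reshape(-1,3); A,N,Y=q@A0,q@N0,q@Y0
    m=((hsv[:,0]<6)|(hsv[:,0]>174))&(hsv[:,1]>110)&(hsv[:,2]>50)&(abs(A)<.04)&(abs(Y)<.04)&(N>-.03)&(N<.08)
    if m.sum(): print(k,m.sum(),"N pct",np.round(np.percentile(N[m],[2,50,90,98]),4),"A",np.round(np.percentile(A[m],[5,50,95]),4),"Y",np.round(np.percentile(Y[m],[5,50,95]),4)); t=m&(N>np.percentile(N[m],90)-.006); print(" top disc A,Y",np.round([A[t].mean(),Y[t].mean(),N[t].mean()],4),t.sum())
o=ctrl.get_obs(); print(np.round(o["tool_pos"],3),o["width"])
f=lambda im,b,sz:cv2.resize(im[b[1]:b[3],b[0]:b[2]],sz,interpolation=cv2.INTER_CUBIC)
```

```text
tip [ 0.6369 -0.1797  0.2899] yaw 4.5 pitch 12.6
scene lid angle [1.695 1.72  1.739] 558
top lid angle [1.721 1.73  1.737] 14
F a,n,y [-0.05 -0.41  1.34] t 23.0 [-0.67 -0.23 -0.21  1.44  0.17 -0.73]
top 61 N pct [-0.0099  0.0322  0.0405  0.0451] A [-0.0321 -0.0051  0.0016] Y [-0.0097  0.0012  0.009 ]
 top disc A,Y [-0.0072  0.0001  0.0389] 29
[ 0.534 -0.191  0.248] 0.39787941414616024
```

Run:
```python
from h import *
V=S0+.0435*A0-.0323*N0
p,d=load("top","15"); hsv=cv2.cvtColor(p,cv2.COLOR_RGB2HSV); r=((hsv[...,0]<6)|(hsv[...,0]>174))&(hsv[...,1]>110)&(hsv[...,2]>40)
w=pts("top",d)-V; b=(slice(160,200),slice(305,345)); 
ys,xs=np.nonzero(r[b]); ys+=160; xs+=305
print("rows",ys.min(),ys.max(),"cols",xs.min(),xs.max(),len(xs))
for y in range(ys.min(),ys.max()+1):
    print(y,[(x,round(float(w[y,x]@A0)*1e3),round(float(w[y,x]@N0)*1e3),int(p[y,x,0])) for x in xs[ys==y]])
for nm,q in(("mouth",V),("cap underside",V),("cap top",V+.04*N0),("cap top +A edge",V+.04*N0+.009*A0),("cap top -A edge",V+.04*N0-.009*A0),("cap bottom +A",V+.009*A0)): print(nm,np.round(proj("top",q),1))
```

```text
rows 177 186 cols 321 328 62
177 [(np.int64(322), 0, 2, 92), (np.int64(323), 3, 13, 97), (np.int64(324), 2, 12, 90), (np.int64(325), -1, 4, 75)]
178 [(np.int64(321), -1, 10, 76), (np.int64(322), 0, 12, 98), (np.int64(323), 2, 18, 104), (np.int64(324), 1, 18, 94), (np.int64(325), 2, 21, 77), (np.int64(326), -3, 7, 59)]
179 [(np.int64(321), -4, 10, 75), (np.int64(322), -1, 19, 99), (np.int64(323), -1, 21, 105), (np.int64(324), 0, 24, 98), (np.int64(325), 1, 30, 81), (np.int64(326), -3, 18, 63), (np.int64(327), -13, -12, 47)]
180 [(np.int64(321), -5, 14, 72), (np.int64(322), -1, 28, 97), (np.int64(323), 0, 32, 109), (np.int64(324), 1, 38, 106), (np.int64(325), 0, 36, 90), (np.int64(326), -1, 35, 73), (np.int64(327), -11, 3, 53)]
181 [(np.int64(321), -15, -6, 68), (np.int64(322), -2, 34, 99), (np.int64(323), -1, 40, 115), (np.int64(324), -1, 40, 115), (np.int64(325), -1, 40, 107), (np.int64(326), -2, 40, 90), (np.int64(327), -18, -8, 68)]
182 [(np.int64(321), -18, -4, 65), (np.int64(322), -2, 45, 98), (np.int64(323), -5, 37, 116), (np.int64(324), -4, 42, 120), (np.int64(325), -6, 36, 117
[... 266 characters left out ...]
47, 113), (np.int64(327), -10, 36, 96), (np.int64(328), -24, -4, 72)]
184 [(np.int64(322), -11, 38, 83), (np.int64(323), -12, 37, 108), (np.int64(324), -12, 36, 116), (np.int64(325), -11, 40, 117), (np.int64(326), -11, 40, 110), (np.int64(327), -12, 39, 96)]
185 [(np.int64(322), -31, -12, 68), (np.int64(323), -15, 36, 91), (np.int64(324), -15, 37, 104), (np.int64(325), -14, 41, 105), (np.int64(326), -15, 38, 99), (np.int64(327), -32, -10, 85)]
186 [(np.int64(323), -33, -7, 67), (np.int64(324), -33, -5, 78), (np.int64(325), -33, -5, 82)]
mouth [323.5 176.6]
cap underside [323.5 176.6]
cap top [324.4 180.6]
cap top +A edge [324.1 177.7]
cap top -A edge [324.7 183.4]
cap bottom +A [323.2 173.8]
```

Run:
```python
from h import *
p,d=camera("top"); np.savez("top16.npz",p=p,d=d); a,_=load("top","11")
print("now b-r"); print((p[168:190,316:332,2].astype(int)-p[168:190,316:332,0]))
print("before b-r"); print((a[168:184,316:332,2].astype(int)-a[168:184,316:332,0]))
print("now bright rows168-180"); print(p[168:182,316:332].sum(2)//3)
p,d=camera("scene"); np.savez("scene16.npz",p=p,d=d)
V=S0+.0435*A0-.0323*N0
for nm,q in(("mouth",V),("cap top",V+.04*N0),("captop+A",V+.04*N0+.009*A0)): print(nm,np.round(proj("scene",q),1))
g=p.astype(int)-load("scene","11")[0].astype(int); s=(g[...,0]-g[...,1]); b=s[285:345,265:320]; ys,xs=np.nonzero(b>12); print("scene redder px",len(xs),(xs.min()+265,xs.max()+265,ys.min()+285,ys.max()+285,xs.mean()+265,ys.mean()+285) if len(xs) else "")
```

```text
now b-r
[[   0    1    1    1    1    0    1    1    0    2    1    1    1    0
     1    1]
 [   1    0    1    1    0    1    0    1    1    2    1    1    1    2
     1    0]
 [   1    0    1    0    0    1    1    1    1    1    1    2    1    1
     1    1]
 [   0    0    0    0    1    0    0    1    1    2    1    1    0    1
     0    1]
 [   1    0    1    0    1    2    1    0    1    1    1    1    0    1
     1    1]
 [   0    0    0    2    0    0    1    2    1    1    2    1    0    1
     1    1]
 [   1    0    1    0    0    2    0    0    2    3    3    1    1    1
     1    1]
 [   1    0    0    1    2    0   -5   -7   -5   -2    0    0    0    0
     1    1]
 [   0    1    2    1   -1   -7  -22  -31  -28  -18   -8   -2    0    1
     1    1]
 [  -1    0    0   -1   -7  -23  -45  -60  -56  -41  -22   -8   -1    1
     0    2]
 [   1    1    0   -1  -13  -39  -67  -80  -75  -59  -38  -16   -4    0
     2    0]
 [  -1    1    1   -1  -17  -45  -75  -88  -83  -67  -45  -22   -5    1
     1    1]
 [   1    1    1   -2  -14  -44  -76  -90  -88  -76  -58  -30  -10   -1

[... 1853 characters left out ...]
 44 50 55 55 55 56 55 54 55 55]
 [34 33 34 35 35 38 46 54 58 59 56 56 56 55 55 55]
 [34 35 35 33 36 44 56 66 68 64 59 55 55 57 56 55]
 [35 34 34 36 40 53 67 77 76 67 59 54 54 56 55 55]
 [35 35 33 36 43 58 68 70 67 62 53 51 51 54 55 55]
 [34 34 34 35 43 55 61 58 53 46 41 41 42 48 51 54]
 [34 35 34 34 39 49 53 49 44 38 34 35 36 41 43 47]
 [35 34 35 34 37 45 49 48 43 37 33 32 33 34 37 41]
 [33 34 35 35 37 41 47 50 45 41 33 32 35 33 34 35]
 [34 34 36 34 36 42 47 50 50 47 42 38 35 36 35 35]]
mouth [291.6 333. ]
cap top [291.1 316.6]
captop+A [291.  318.7]
scene redder px 130 (np.int64(288), np.int64(296), np.int64(313), np.int64(327), np.float64(292.0230769230769), np.float64(319.84615384615387))
```

Cap depth gives the top 39–40 mm above the mouth, so it is seated. It leans slightly to the front within the bore play, as gravity on the 30° slope would make it, and within tolerance. The lid is at about 1.7 rad, the spatula lies in the tray and the robot is clear, so I'm handing in.

```bash
python3 -c "
from h import *
print(ctrl.hand_in())"
```

```text
the job is handed in; nothing more can be done
None
```

I handed the job in at about 23 s, no verdict returned: the lid measures about 1.7 rad open, the spatula lies in the tray, and the swab cap reads as seated on the vial but leaning forward, an estimated 3.5 mm off centre (limit 5 mm), though the camera read 6–8 mm.

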